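# Index the flange four clicks and lock the dial

## Task

The hole under the drill bushing is finished: bring the next one under it. With your fingertips only, push the black lug on the index dial clockwise (seen from above) exactly four clicks, without running on past the fourth, then push the red lock lever inward, fully home, so that the dial is locked for drilling. Do not pinch or grip the lug or the lever, and leave the things lying round the fixture where they are.

Things in the scene. Friction and masses are not known exactly. Their poses are not given: they have to be found in the camera images.
- index_fixture: indexing drill jig fixed to the bench: grey-green base plate 225 x 232 x 14 mm. Origin on the dial's upright axis at the bench top; +x points to the bracket that carries the drill bushing (bracket top 80 mm, bushing head 85 mm high, reaching in to 22 mm from the axis), +y to the spring plunger, the -y side carries the lock lever; z up. Else only the lug and the lever tab stand over 40 mm.
- dial_axis (a point): on the dial's upright axis, 60 mm above the bench. The dial is 160 mm across (168 over its rim lobes), top 38 mm high, with 24 engraved lines. On it is clamped a blue-faced flange, 100 mm across, top 48 mm high, a nut and stud in its centre up to 71 mm high (15 mm radius). Six hole places lie 60 degrees apart on the flange: two drilled, four only scribed and punched.
- dial_lug (a point): middle of the black lug standing on the dial, 67 mm from its axis, 60 mm above the bench. Lug: 24 mm long along the radius, 12 mm thick in the turning direction, top 74 mm high. It starts 30 degrees from the fixture's -x toward the lever side; four clicks take it past -x to 30 degrees on the plunger side. A fingertip ending 54 mm above the bench clears the flange and pushes its flat trailing face.
- next_hole (a point): the next punched hole place, on the flange's top face, 38 mm from the dial's axis; it turns with the dial and is directly under the bushing after four clicks
- bushing (a point): middle of the lower mouth of the drill bushing, fixed to the base, 56 mm above the bench (8 mm over the flange)
- index_dial (a joint): turn of the dial in rad, positive clockwise from above; starts on a click at 0. 24 clicks a turn, 0.262 rad (15 degrees) each, so the fourth is at 1.047. A spring roller drops between the rim's lobes: the push at the lug rises to some 6 to 9 N in each click's first half; past half way the dial snaps forward by itself, off the finger, and rests on the click. It can turn either way.
- lever_pivot (a point): point on the upright pivot of the lock lever, 55 mm above the bench, at (60, -100) mm in the fixture's frame, fixed to the base
- lever_handle (a point): middle of the red upright tab at the lock lever's end, 140 mm from its pivot, 55 mm above the bench. Tab: 24 mm long along the lever, 12 mm thick across it, top 70 mm high. The lever's steel arm is 14 mm wide, its top 29 mm high. Home, the lever points from its pivot along the fixture's -x.
- lock_lever (a joint): angle of the lock lever in rad: 0 = home, its pawl fully between two lobes of the dial's rim (locked); positive = swung outward, away from the dial, 0.40 at most. Starts open at 0.28 to 0.38. Stays where it is left (about 3 N at the tab moves it). The pawl goes home only while the dial rests on a click.
- layout_dye: bystander: the small blue bottle of marking dye, about 40 mm across and 95 mm tall; origin at the middle of its underside
- oil_bottle: bystander: the red oil bottle, 48 mm across and 150 mm tall; origin at the middle of its underside
- chuck_key: bystander: a steel drill chuck key lying flat, 69 x 88 x 20 mm; origin at the middle of its underside
- pliers_2: bystander: a pair of pliers with blue grips lying flat, 83 x 174 x 13 mm; origin at the middle of its underside
- tape_black: bystander: a roll of black electrical tape lying flat, 61 mm across, 19 mm high; origin at the middle of its underside
- nail_jar: bystander: the glass jar of nails, 74 mm across and 114 mm tall; origin at the middle of its underside

How it is judged:
By the outcome, as a careful person would: the job done as asked, in the order asked, and still so for the second after the job is handed in, with the robot touching nothing.
It also fails if it takes over 54 s, if anything falls off the work surface, if the arm or the gripper's body presses on something with over 40 N, if the wrist force passes 120 N, or if a joint passes its speed limit or range.

## Robot

A 7-joint arm with a two-finger parallel gripper is mounted at the origin on the work surface; the furniture and walls round the work are solid. World frame = base frame: x ahead of the robot, y to its left, z up, the work surface at z = 0. Lengths are in m, angles in rad, forces in N, time in s.
With the tool pointing down it reaches from about 0.35 to 0.9 m from the base axis. Payload 7.2 kg.
Tool frame: the origin (TCP) lies on the centre line of the jaws, within the pads' length; the fingertips stand arm.tcp_to_tips ahead of it and the grasp point (between the pads) lies 11 mm behind it (arm.tcp_to_tips is the distance from the TCP to the fingertips, in m); z points along the fingers, x is the direction in which the jaws open and shut, and the axes are right-handed (so a half turn about z gives the same grasp; the last joint's range is limited). The gripper opens to 85 mm and grips with 20 to 120 N. Pads are 22 mm wide; open, the fingers measure 114 mm over their backs; the gripper's body (76 mm by 85 mm) begins 54 mm behind the grasp point. The pads swing forward as they close: fully open they stand 13 mm farther back than shut.
Start: joints at [1.169, 0.411, -0.013, 1.596, 0.006, 1.134, -0.082], TCP at [0.205, -0.591, 0.239] pointing down, gripper open.
Joint ranges: [-2.95, 2.95], [-0.29, 1.99], [-1.47, 1.44], [0.14, 2.54], [-1.03, 4.17], [0.13, 1.85], [-2.86, 2.86]. Speed limits (rad/s): [2.39, 2.39, 3.01, 3.01, 3.14, 3.14, 3.14].

## Interface

Orientations are given as a unit quaternion [x, y, z, w].
In Python, from rig import arm gives the robot as it stands.
- The arm moves only by the tool send_rows, never from a script. Its argument "plan" is a list of rows, each an object of numbers: "gripper": the opening, from 0 (shut) to 1 (fully open); "tx", "ty", "tz": the shift along the tool's x, y, z in m; "wx", "wy", "wz": the turn, a rotation vector about the tool's x, y, z in degrees. In form: [{"gripper": .., "tx": .., "ty": .., "tz": .., "wx": .., "wy": .., "wz": ..}, ...]. A call has 1 to 8 rows; each row shifts and turns the commanded pose from where the row before left it, along the tool's axes as they then stand; what a row does not reach is not made up. A row lasts 1/12 s, in which the tool goes at most 41.7 mm and 7.16 degrees, less where a joint would pass 70% of its speed; a pose out of reach is approached as far as the arm can. A call is refused whole if a number of a shift passes 0.0417 or a number of a turn 7.16, either way. A call with a gripper value outside its range is refused whole. The fingers move at their own pace and stop on an object; "squeeze" is the grip in N (left out, the last holds). Time passes only in rows, so rows that do not move let the fingers close. It gives the time, the measured TCP pose, the force and the opening at its end, in the units of the state.
- arm.get_state(): the state, without advancing time (a new reading comes with each control period).
- arm.get_image(name): name is "side" or "top" or "wrist"; returns the picture (400x640x3 uint8, red, green, blue); there is no depth.
- arm.get_calibration(name): a dict with "vertical_fov" (degrees; the focal length in pixels is half the picture's height over the tangent of half this angle, whatever the lens; pixels are square), "cx", "cy" (the principal point, pixels), "D" ([k1, k2, p1, p2, k3] as OpenCV has them; the pictures are not rectified), "extrinsics" (4x4, takes a point from world to camera coordinates). Camera axes: x right, y up, looking along -z (the intrinsics and any distortion apply to the point x, -y, -z); pixel columns grow to the right and rows downward; lengths in m; the calibration is good to about 2 mm. A picture is of the moment at which its call begins: read the wrist's pose just before it. get_calibration takes no time and is no camera call; for the wrist camera it gives the pose at the moment of the call.
- arm.finish_job(): hands the job in, once; it reports no verdict.
The state is a dict: "time_s": time; "joint_positions": joint angles; "joint_velocities": joint speeds; "joint_efforts": joint torques, N m; "tool_pos": TCP position; "orientation": TCP orientation; "wrist_force": force on the tool from outside, world axes, zero at the start; "ft_torque": the same for the moment, N m; "grip_width": opening from 0.0 (shut) to 1.0 (fully open).
Only numpy, scipy, OpenCV 4.12 (cv2) and the standard library are available. Lean on these libraries where they do the work, as an engineer would, in place of code of your own. Each camera call takes 0.05 s, during which the arm holds its last target.

## Working session

There is one attempt and no reset: what is moved stays moved. The work goes in short steps, Python scripts to look and compute and a tool call to move; the robot and the scene stay as the last step left them, time stands still between calls to the robot, and variables do not carry over. Pictures are saved under pics/ and viewed, and the job is handed in when it is done.

Besides the shell and the picture viewer there is one more tool, called after "Call:" by a JSON object that holds its "api" and its "payload", one argument or row to a line. send_rows: Moves the arm, as the interface text tells. Its arguments: {"type":"object","properties":{"plan":{"type":"array"},"squeeze":{"type":"number"}},"required":["plan"]}

```bash
ls; mkdir -p pics
python3 - <<'E'
from rig import arm
import cv2
s=arm.get_state()
for k,v in s.items(): print(k,v)
print(arm.tcp_to_tips)
for n in ["side","top","wrist"]:
    c=arm.get_calibration(n); print(n,c)
    cv2.imwrite(f"pics/{n}0.png",arm.get_image(n)[:,:,::-1])
E
```

```text
pics
time_s 0.0
joint_positions [ 1.16879374  0.41189753 -0.01273696  1.59706699  0.00557448  1.13428848
 -0.08217572]
joint_velocities [ 1.20277312e-03 -2.97629666e-05 -1.56723184e-03 -5.92581070e-04
 -3.54132186e-04  1.29273694e-03 -1.43005664e-03]
joint_efforts [-1.14532344e-03 -6.00633645e+01  6.81272484e-01 -2.99415171e+01
  1.36087873e-02  1.08490876e-02  3.14030103e-06]
tool_pos [ 0.20459459 -0.59004276  0.238445  ]
orientation [ 8.14768349e-01 -5.79786061e-01 -6.85145605e-04 -4.37011389e-04]
wrist_force [-0.28129831 -0.18851761 -0.71405757]
ft_torque [ 0.01022694 -0.0228302   0.01414748]
grip_width 1.0004705514214645
0.008
side {'vertical_fov': 46.11696559614491, 'cx': 318.02983768978095, 'cy': 206.49594753546637, 'D': array([-0.06864284,  0.        ,  0.        ,  0.        ,  0.        ]), 'extrinsics': array([[ 1.94828084e-01, -9.80837321e-01,  4.09964376e-04,
        -1.07663611e-01],
       [ 8.09282039e-01,  1.60987420e-01,  5.64929759e-01,
        -4.76077087e-01],
       [-5.54170190e-01, -1.09732406e-01,  8.25138897e-01,
        -1.25325665e+00],
       [ 0.00000000e
[... 214 characters left out ...]
   , 0.        ]), 'extrinsics': array([[ 0.00684429, -0.99996837, -0.00405205,  0.01715887],
       [ 0.99884928,  0.00664417,  0.04749701, -0.53049252],
       [-0.04746859, -0.00437247,  0.99886316, -0.94891611],
       [ 0.        ,  0.        ,  0.        ,  1.        ]])}
wrist {'vertical_fov': 68.66041784174622, 'cx': 314.9862670105779, 'cy': 200.42391032834163, 'D': array([0.0187063, 0.       , 0.       , 0.       , 0.       ]), 'extrinsics': array([[ 0.32763861, -0.94480235, -0.00120695, -0.62421724],
       [ 0.90716022,  0.31494155, -0.27905584,  0.03735836],
       [ 0.26403273,  0.09033457,  0.96027412, -0.37893824],
       [ 0.        ,  0.        ,  0.        ,  1.        ]])}
```

View pics/top0.png

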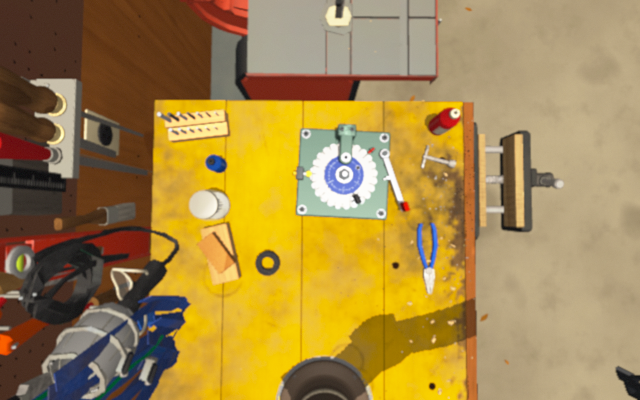

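View pics/side0.png

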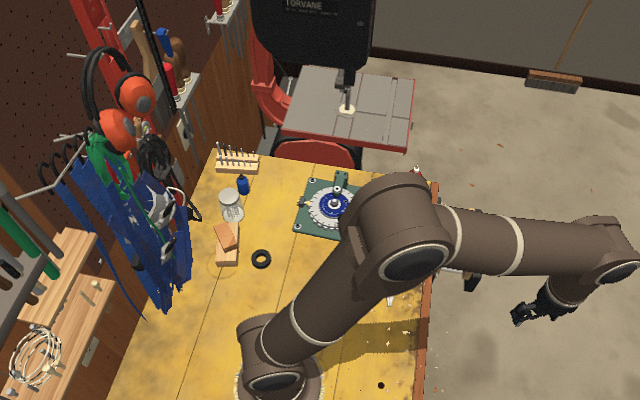

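View pics/wrist0.png

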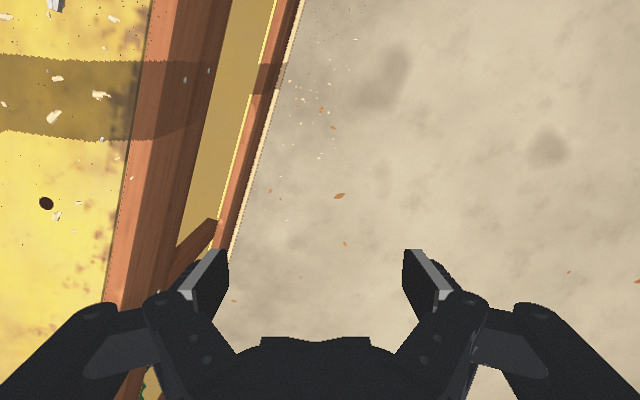

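```bash
cat > h.py <<'E'
from rig import arm
import numpy as np, cv2
def ray(c,uv,z):
    f=200/np.tan(np.radians(c['vertical_fov'])/2)
    K=np.array([[f,0,c['cx']],[0,f,c['cy']],[0,0,1.]])
    p=cv2.undistortPoints(np.array([[uv]],float),K,np.array(c['D'],float))[0,0]
    E=np.array(c['extrinsics']);R=E[:3,:3];t=E[:3,3]
    d=R.T@np.array([p[0],-p[1],-1.]); o=-R.T@t
    return o+d*(z-o[2])/d[2]
def proj(c,P):
    f=200/np.tan(np.radians(c['vertical_fov'])/2)
    K=np.array([[f,0,c['cx']],[0,f,c['cy']],[0,0,1.]])
    E=np.array(c['extrinsics']);q=(E[:3,:3]@np.atleast_2d(P).T).T+E[:3,3]
    q=q*[1,-1,-1]
    return cv2.projectPoints(q,np.zeros(3),np.zeros(3),K,np.array(c['D'],float))[0][:,0]
E
python3 - <<'E'
from h import *
im=cv2.imread('pics/top0.png')
cv2.imwrite('pics/top0c.png',cv2.resize(im[110:230,280:440],None,fx=5,fy=5,interpolation=cv2.INTER_CUBIC))
c=arm.get_calibration('top')
hsv=cv2.cvtColor(im,cv2.COLOR_BGR2HSV)
# blue flange
def blobs(m,x0,y0,x1,y1):
    mm=np.zeros_like(m);mm[y0:y1,x0:x1]=m[y0:y1,x0:x1]
    n,l,st,ce=cv2.connectedComponentsWithStats(mm)
    return [(st[i].tolist(),ce[i].round(2).tolist()) for i in range(1,n) if st[i][4]>8]
b=cv2.inRange(hsv,(105,90,60),(130,255,255)); print('blue',blobs(b,300,130,390,220))
r=cv2.inRange(hsv,(0,150,90),(6,255,255))|cv2.inRange(hsv,(172,150,90),(180,255,255)); print('red',blobs(r,360,130,430,220))
k=cv2.inRange(hsv,(0,0,0),(180,255,60)); print('blk',blobs(k,300,120,400,220))
g=cv2.inRange(hsv,(60,30,60),(95,160,200)); 
mm=np.zeros_like(g);mm[120:225,285:400]=g[120:225,285:400]
pts=cv2.findNonZero(mm);print(cv2.minAreaRect(pts))
E
```

```text
blue [([325, 157, 38, 37, 691], [343.08, 176.21])]
red [([368, 148, 6, 5, 13], [370.85, 150.0]), ([402, 202, 7, 9, 41], [404.93, 206.22])]
blk [([337, 136, 3, 4, 9], [338.0, 137.33])]
((343.1077575683594, 170.45303344726562), (88.45651245117188, 91.39981079101562), 3.012787342071533)
```

View pics/top0c.png

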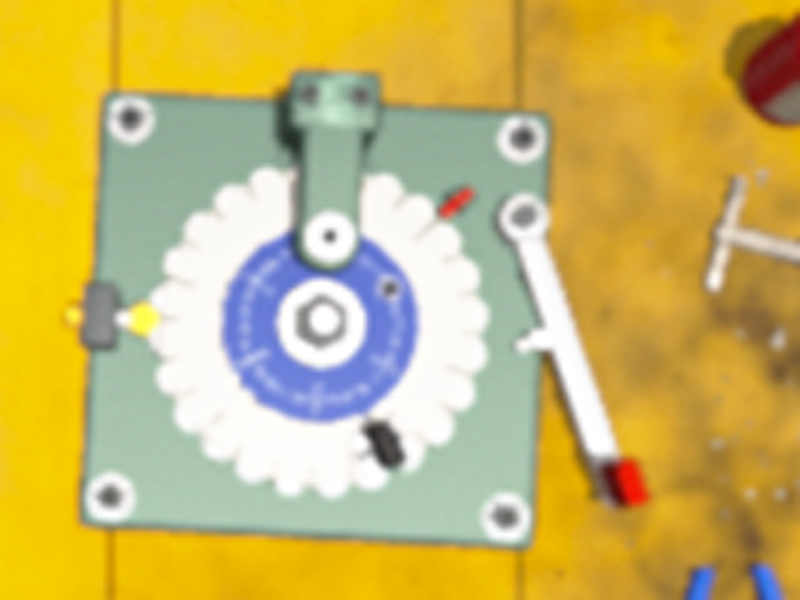

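Run:
```python
from h import *
c=arm.get_calibration('top')
def P(x,y,z): return ray(c,((x+.5)/5-.5+280,(y+.5)/5-.5+110),z)
A=P(320,325.5,.048);print('axis flange',A,'nut',P(322,320,.071))
B=[P(130,118,.016),P(522,138,.016),P(505,516,.016),P(110,496,.016)]
for b in B: print(b)
print('yaw',[np.degrees(np.arctan2(*(v[1::-1]))) for v in (B[0]-B[3],B[1]-B[2])],[np.degrees(np.arctan2(*((B[0]-B[1])[1::-1])))-90,np.degrees(np.arctan2(*((B[3]-B[2])[1::-1])))-90])
print('mean',np.mean(B,0))
L=P(380,437,.074);T=P(629,482,.070);V=P(524,215,.03);U=P(330,236,.085)
print('lug',L,'tab',T,'piv',V,'bush',U)
yaw=np.radians(-3.0)
R=np.array([[np.cos(yaw),-np.sin(yaw)],[np.sin(yaw),np.cos(yaw)]])
for n,p in dict(lug=L,tab=T,piv=V,bush=U).items():
    q=R.T@(p-A)[:2]*1000; print(n,q)
print('tab lever len/angle',np.linalg.norm((T-V)[:2]))
s=proj(arm.get_calibration('side'),[A]);print(s)
for n,uv,z in (('dye',(216,164),.09),('oil',(447,119),.1),('key',(438,157),.01),('pl',(428,255),.01),('jar',(209,205),.06),('tape',(267,262),.01)): print(n,ray(c,uv,z))
```

```text
axis flange [ 0.57600407 -0.04422633  0.048     ] nut [ 0.57638053 -0.04366261  0.071     ]
[0.68477713 0.05096178 0.016     ]
[ 0.67568005 -0.14886233  0.016     ]
[ 0.4832716  -0.14000485  0.016     ]
[0.49199555 0.05947862 0.016     ]
yaw [np.float64(-2.5296085482049557), np.float64(-2.6357385420416195)] [np.float64(-2.606615233872205), np.float64(-2.5041029397094974)]
mean [ 0.58393108 -0.0446067   0.016     ]
lug [ 0.52044634 -0.07121     0.074     ] tab [ 0.49994243 -0.19021821  0.07      ] piv [ 0.6339954 -0.1473905  0.03     ] bush [ 0.61476107 -0.04636249  0.085     ]
lug [-54.06937564 -29.85435852]
tab [ -68.31677543 -149.77255599]
piv [ 63.31105112 -99.98774905]
bush [38.81568416 -0.1048487 ]
tab lever len/angle 0.14072814830040206
[[332.77472626 203.39998009]]
dye [0.59511452 0.257961   0.09      ]
oil [ 0.70245074 -0.28082353  0.1       ]
key [ 0.62666986 -0.28764542  0.01      ]
pl [ 0.37771451 -0.260371    0.01      ]
jar [0.49931445 0.28113053 0.06      ]
tape [0.35713839 0.14599808 0.01      ]
```

```bash
cat >> h.py <<'E'
from scipy.spatial.transform import Rotation as Ro
A=np.array([0.5762,-0.0440]);YAW=np.radians(-2.57)
def fx(x,y): # fixture mm -> world m
    c,s=np.cos(YAW),np.sin(YAW); return A+np.array([c*x-s*y,s*x+c*y])/1000
def pose():
    s=arm.get_state();R=Ro.from_quat(s['orientation']).as_matrix()
    return s,np.array(s['tool_pos']),R,np.degrees(np.arctan2(R[1,0],R[0,0]))
def rows(target,ang,n):
    "n rows; yaw of tool x -> ang (deg), tcp -> target"
    s,p,R,a=pose(); p=p.copy()
    da=(ang-a+180)%360-180; w=-da/n
    out=[];
    for i in range(n):
        d=(np.array(target)-p)/(n-i)
        ar=np.radians(a); tx=d[0]*np.cos(ar)+d[1]*np.sin(ar); ty=d[0]*np.sin(ar)-d[1]*np.cos(ar); tz=-d[2]
        r=[round(tx,3),round(ty,3),round(tz,3),round(w,1)]
        p=p+np.array([r[0]*np.cos(ar)+r[1]*np.sin(ar), r[0]*np.sin(ar)-r[1]*np.cos(ar), -r[2]])
        a-=r[3]; out.append(r)
    print('from',pose()[1].round(4),round(pose()[3],1),'-> ',p.round(4),round(a,1))
    for r in out: print(r)
E
python3 - <<'E'
from h import *
s,p,R,a=pose();E=arm.get_calibration('wrist')['extrinsics'];E=np.array(E)
o=-E[:3,:3].T@E[:3,3]; print('cam in tool',R.T@(o-p),'look in tool',R.T@(-E[2,:3]))
print(fx(60,-100),fx(-80,-100),fx(*(67*np.cos(np.radians(210)),67*np.sin(np.radians(210)))))
rows([0.49,-0.13,0.24],47,18)
E
```

```text
cam in tool [-9.34238561e-05 -6.98880370e-02 -1.35014851e-01] look in tool [1.85551731e-04 2.78950745e-01 9.60305393e-01]
[ 0.63165566 -0.14658981] [ 0.49179647 -0.14031222] [ 0.51673252 -0.07486453]
from [ 0.2046 -0.5902  0.2387] -70.9 ->  [ 0.4896 -0.1303  0.2397] 46.1
[np.float64(-0.019), np.float64(-0.023), np.float64(-0.0), np.float64(-6.5)]
[np.float64(-0.016), np.float64(-0.025), np.float64(-0.0), np.float64(-6.5)]
[np.float64(-0.013), np.float64(-0.027), np.float64(-0.0), np.float64(-6.5)]
[np.float64(-0.01), np.float64(-0.028), np.float64(-0.0), np.float64(-6.5)]
[np.float64(-0.007), np.float64(-0.029), np.float64(-0.0), np.float64(-6.5)]
[np.float64(-0.003), np.float64(-0.03), np.float64(-0.0), np.float64(-6.5)]
[np.float64(-0.0), np.float64(-0.03), np.float64(-0.0), np.float64(-6.5)]
[np.float64(0.003), np.float64(-0.03), np.float64(-0.0), np.float64(-6.5)]
[np.float64(0.007), np.float64(-0.029), np.float64(-0.0), np.float64(-6.5)]
[np.float64(0.01), np.float64(-0.029), np.float64(-0.0), np.float64(-6.5)]
[np.float64(0.013), np.float64(-0.027), np.float64(-0.0), np.float64(-6.5)]
[np.float64(0.016), np.float64(-0.025), np.float64(-0.0), np.float64(-6.5)]
[np.float64(0.019), np.float64(-0.024), np.float64(-0.0), np.float64(-6.5)]
[np.float64(0.022), np.float64(-0.021), np.float64(-0.0), np.float64(-6.5)]
[np.float64(0.024), np.float64(-0.019), np.float64(-0.0), np.float64(-6.5)]
[np.float64(0.026), np.float64(-0.016), np.float64(-0.0), np.float64(-6.5)]
[np.float64(0.027), np.float64(-0.013), np.float64(-0.001), np.float64(-6.5)]
[np.float64(0.028), np.float64(-0.009), np.float64(-0.0), np.float64(-6.5)]
```

Call:
{"api": "send_rows", "payload": {
  "plan": [
    {"gripper": 0, "tx": -0.019, "ty": -0.023, "wz": -6.5},
    {"tx": -0.016, "ty": -0.025, "wz": -6.5},
    {"tx": -0.013, "ty": -0.027, "wz": -6.5},
    {"tx": -0.01, "ty": -0.028, "wz": -6.5},
    {"tx": -0.007, "ty": -0.029, "wz": -6.5},
    {"tx": -0.003, "ty": -0.03, "wz": -6.5},
    {"ty": -0.03, "wz": -6.5},
    {"tx": 0.003, "ty": -0.03, "wz": -6.5}
  ],
  "squeeze": 20
}}

```text
$.plan[0]: bad value
```

Call:
{"api": "send_rows", "payload": {
  "plan": [
    {"gripper": 0, "tx": 0.007, "ty": -0.029, "wz": -6.5},
    {"tx": 0.01, "ty": -0.029, "wz": -6.5},
    {"tx": 0.013, "ty": -0.027, "wz": -6.5},
    {"tx": 0.016, "ty": -0.025, "wz": -6.5},
    {"tx": 0.019, "ty": -0.024, "wz": -6.5},
    {"tx": 0.022, "ty": -0.021, "wz": -6.5},
    {"tx": 0.024, "ty": -0.019, "wz": -6.5},
    {"tx": 0.026, "ty": -0.016, "wz": -6.5}
  ]
}}

```text
$.plan[0]: bad value
```

Call:
{"api": "send_rows", "payload": {
  "plan": [
    {"gripper": 0, "tx": 0.027, "ty": -0.013, "wz": -6.5},
    {"tx": 0.028, "ty": -0.009, "wz": -6.5},
    {"gripper": 0},
    {"gripper": 0}
  ]
}}

```text
$.plan[0]: bad value
```

Run:
```python
from h import *
s,p,R,a=pose();print(s['time_s'],p,a,s['grip_width'],s['wrist_force'],np.round(R[:,2],4),arm.tcp_to_tips)
print(s['joint_positions'])
cv2.imwrite("pics/w1.png",arm.get_image('wrist')[:,:,::-1]);cv2.imwrite("pics/t1.png",arm.get_image('top')[:,:,::-1])
```

```text
0.15 [ 0.20463104 -0.59017641  0.23866001] -70.8711019189868 1.000845613314472 [0.30245589 0.7776884  0.20413233] [-5.0e-04  1.1e-03 -1.0e+00] 0.008
[ 1.16877278  0.41171236 -0.01269785  1.59682413  0.00560592  1.13429282
 -0.08217427]
```

View pics/w1.png

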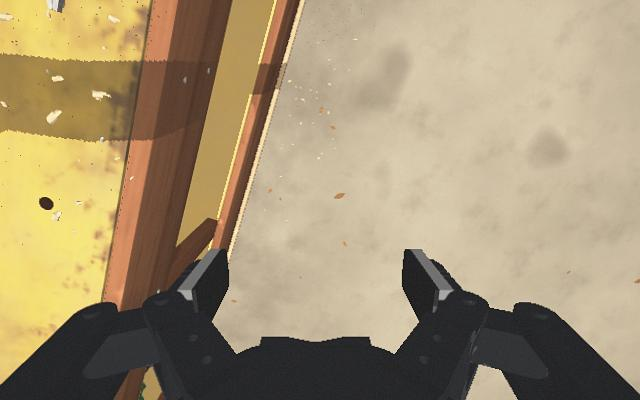

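Call:
{"api": "send_rows", "payload": {
  "plan": [
    {"gripper": 0, "tx": -0.019, "ty": -0.023, "tz": 0, "wx": 0, "wy": 0, "wz": -6.5},
    {"gripper": 0, "tx": -0.016, "ty": -0.025, "tz": 0, "wx": 0, "wy": 0, "wz": -6.5},
    {"gripper": 0, "tx": -0.013, "ty": -0.027, "tz": 0, "wx": 0, "wy": 0, "wz": -6.5},
    {"gripper": 0, "tx": -0.01, "ty": -0.028, "tz": 0, "wx": 0, "wy": 0, "wz": -6.5},
    {"gripper": 0, "tx": -0.007, "ty": -0.029, "tz": 0, "wx": 0, "wy": 0, "wz": -6.5},
    {"gripper": 0, "tx": -0.003, "ty": -0.03, "tz": 0, "wx": 0, "wy": 0, "wz": -6.5},
    {"gripper": 0, "tx": 0, "ty": -0.03, "tz": 0, "wx": 0, "wy": 0, "wz": -6.5},
    {"gripper": 0, "tx": 0.003, "ty": -0.03, "tz": 0, "wx": 0, "wy": 0, "wz": -6.5}
  ],
  "squeeze": 20
}}

```text
time_s: 0.92
tool_pos: [0.3312, -0.3857, 0.2394]
orientation: [0.987, -0.161, 0.0, 0.0]
wrist_force: [0.7, 0.4, 1.2]
grip_width: 0.0
```

Call:
{"api": "send_rows", "payload": {
  "plan": [
    {"gripper": 0, "tx": 0.007, "ty": -0.029, "tz": 0, "wx": 0, "wy": 0, "wz": -6.5},
    {"gripper": 0, "tx": 0.01, "ty": -0.029, "tz": 0, "wx": 0, "wy": 0, "wz": -6.5},
    {"gripper": 0, "tx": 0.013, "ty": -0.027, "tz": 0, "wx": 0, "wy": 0, "wz": -6.5},
    {"gripper": 0, "tx": 0.016, "ty": -0.025, "tz": 0, "wx": 0, "wy": 0, "wz": -6.5},
    {"gripper": 0, "tx": 0.019, "ty": -0.024, "tz": 0, "wx": 0, "wy": 0, "wz": -6.5},
    {"gripper": 0, "tx": 0.022, "ty": -0.021, "tz": 0, "wx": 0, "wy": 0, "wz": -6.5},
    {"gripper": 0, "tx": 0.024, "ty": -0.019, "tz": 0, "wx": 0, "wy": 0, "wz": -6.5},
    {"gripper": 0, "tx": 0.026, "ty": -0.016, "tz": 0, "wx": 0, "wy": 0, "wz": -6.5}
  ]
}}

```text
time_s: 1.58
tool_pos: [0.4589, -0.1798, 0.2395]
orientation: [0.958, 0.288, 0.0, 0.0]
wrist_force: [0.7, -0.5, -0.2]
grip_width: 0.005
```

Call:
{"api": "send_rows", "payload": {
  "plan": [
    {"gripper": 0, "tx": 0.027, "ty": -0.013, "tz": 0, "wx": 0, "wy": 0, "wz": -6.5},
    {"gripper": 0, "tx": 0.028, "ty": -0.009, "tz": 0, "wx": 0, "wy": 0, "wz": -6.5},
    {"gripper": 0, "tx": 0, "ty": 0, "tz": 0, "wx": 0, "wy": 0, "wz": 0},
    {"gripper": 0, "tx": 0, "ty": 0, "tz": 0, "wx": 0, "wy": 0, "wz": 0}
  ]
}}

```text
time_s: 1.92
tool_pos: [0.4904, -0.129, 0.2392]
orientation: [0.919, 0.393, 0.0, -0.0]
wrist_force: [-0.8, -1.2, -2.2]
grip_width: -0.001
```

Run:
```python
from h import *
s,p,R,a=pose();print(s['time_s'],p,a,s['grip_width'],s['wrist_force'],np.round(R[:,2],4),arm.tcp_to_tips)
print(s['joint_positions'])
cv2.imwrite("pics/w1.png",arm.get_image('wrist')[:,:,::-1]);cv2.imwrite("pics/t1.png",arm.get_image('top')[:,:,::-1])
```

```text
1.9167 [ 0.49036525 -0.12896918  0.23924402] 46.307248127468235 -0.0007309218198469568 [-0.75741719 -1.15547224 -2.17324783] [ 1.e-04  6.e-04 -1.e+00] 0.008
[ 0.68907647  0.27318613 -0.63025416  1.84548939  0.18051004  1.08023489
  0.79916976]
```

View pics/w1.png

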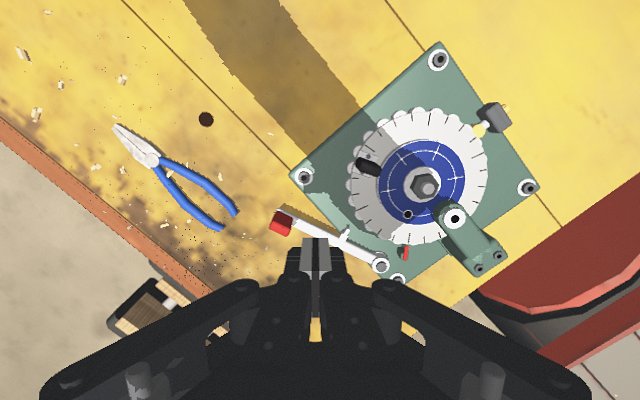

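Run:
```python
from h import *
c=arm.get_calibration('wrist')
im=cv2.imread('pics/w1.png');hsv=cv2.cvtColor(im,cv2.COLOR_BGR2HSV)
b=cv2.inRange(hsv,(105,110,60),(130,255,255));b[:,:350]=0;b[:110]=0;b[240:]=0
b=cv2.morphologyEx(b,cv2.MORPH_CLOSE,np.ones((15,15)))
cn=max(cv2.findContours(b,0,1)[0],key=cv2.contourArea);print(cv2.minAreaRect(cn),cv2.boundingRect(cn))
crop=cv2.resize(im[110:290,260:500],None,fx=3.3,fy=3.3,interpolation=cv2.INTER_CUBIC);cv2.imwrite('pics/w1c.png',crop)
for n,P in dict(axis=[*A,.048],nut=[*A,.071],lug=[*fx(-58,-33.5),.074],piv=[*fx(60,-100),.029],bush=[*fx(38,0),.085],home=[*fx(-80,-100),.07]).items():
    print(n,proj(c,P))
s,p,R,a=pose()
print('tip',proj(c,p+R@[0,0,.008]))
print(ray(c,(281,226),.06))
```

```text
((420.4508056640625, 181.04098510742188), (77.46231842041016, 88.72955322265625), 50.19443130493164) (379, 141, 86, 83)
axis [[424.37849813 182.26062788]]
nut [[432.15571896 187.00916454]]
lug [[373.79000437 167.57522726]]
piv [[383.15756569 262.38846242]]
bush [[458.61809102 216.8395541 ]]
home [[311.5091808  192.36329098]]
tip [[316.44855287 253.68159704]]
[ 0.49787235 -0.19510582  0.06      ]
```

View pics/w1c.png

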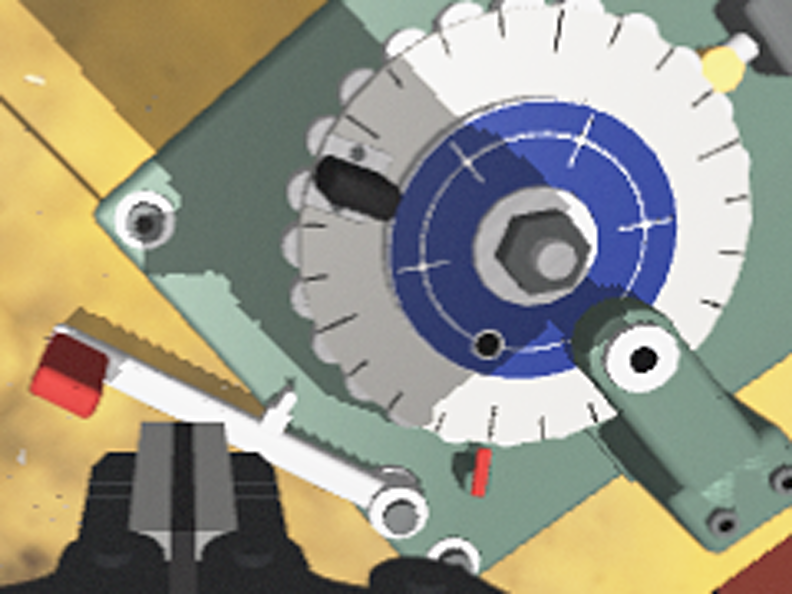

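Run:
```python
from h import *
c=arm.get_calibration('wrist')
f=lambda x,y:((x+.5)/3.3-.5+260,(y+.5)/3.3-.5+110)
A2=ray(c,f(534,239),.048);V=ray(c,f(401,512),.029);U=ray(c,f(643,357),.085);N=ray(c,f(543,252),.06)
L=ray(c,f(357,184),.074); T=ray(c,f(76,362),.07)
print(A2,U,V,N,L,T)
print('yaw bush',np.degrees(np.arctan2(*(U-A2)[1::-1])),np.linalg.norm((U-A2)[:2]),'piv',np.degrees(np.arctan2(*(V-A2)[1::-1]))-np.degrees(np.arctan2(-100,60)),np.linalg.norm((V-A2)[:2]))
print('lug',np.degrees(np.arctan2(*(L-A2)[1::-1]))%360,np.linalg.norm((L-A2)[:2]))
print('lever',np.linalg.norm((T-V)[:2]),np.degrees(np.arctan2(*(T-V)[1::-1]))%360)
s,p,R,a=pose()
for q in ([.0,-.011,.008],[0,-.011,-.013],[0.0145,-.011,.008]): print(q,proj(c,p+R@q))
```

```text
[ 0.57374771 -0.04622957  0.048     ] [ 0.61210843 -0.04941724  0.085     ] [ 0.63252593 -0.15073209  0.029     ] [ 0.57430282 -0.04816491  0.06      ] [ 0.51079257 -0.07780189  0.074     ] [ 0.49178292 -0.18457022  0.07      ]
yaw bush -4.750214922779377 0.03849292946160179 piv -1.6078562057150947 0.11989853098211639
lug 206.63399625315304 0.07042841469987027
lever 0.14475363675041814 193.5187494094259
[0.0, -0.011, 0.008] [[316.47715216 234.64767335]]
[0, -0.011, -0.013] [[316.68396034 252.61257962]]
[0.0145, -0.011, 0.008] [[344.03584714 234.65828339]]
```

```bash
sed -i 's/^A=np.*; *YAW/A=np.array([0.575,-0.045]);YAW/; s/^A=np.array(\[0.5762,-0.0440\])/A=np.array([0.575,-0.045])/' h.py; grep ^A= h.py
python3 - <<'E'
from h import *
rows([0.536,-0.0995,0.063],54.4,6)
E
```

```text
A=np.array([0.575,-0.045]);YAW=np.radians(-2.57)
from [ 0.4893 -0.1314  0.2391] 46.0 ->  [ 0.5364 -0.0992  0.0631] 54.4
[np.float64(0.009), np.float64(0.002), np.float64(0.029), np.float64(-1.4)]
[np.float64(0.009), np.float64(0.002), np.float64(0.029), np.float64(-1.4)]
[np.float64(0.009), np.float64(0.002), np.float64(0.03), np.float64(-1.4)]
[np.float64(0.009), np.float64(0.003), np.float64(0.029), np.float64(-1.4)]
[np.float64(0.009), np.float64(0.003), np.float64(0.03), np.float64(-1.4)]
[np.float64(0.01), np.float64(0.003), np.float64(0.029), np.float64(-1.4)]
```

Call:
{"api": "send_rows", "payload": {
  "plan": [
    {"gripper": 0, "tx": 0.009, "ty": 0.002, "tz": 0.029, "wx": 0, "wy": 0, "wz": -1.4},
    {"gripper": 0, "tx": 0.009, "ty": 0.002, "tz": 0.029, "wx": 0, "wy": 0, "wz": -1.4},
    {"gripper": 0, "tx": 0.009, "ty": 0.002, "tz": 0.03, "wx": 0, "wy": 0, "wz": -1.4},
    {"gripper": 0, "tx": 0.009, "ty": 0.003, "tz": 0.029, "wx": 0, "wy": 0, "wz": -1.4},
    {"gripper": 0, "tx": 0.009, "ty": 0.003, "tz": 0.019, "wx": 0, "wy": 0, "wz": -1.4},
    {"gripper": 0, "tx": 0.01, "ty": 0.003, "tz": 0, "wx": 0, "wy": 0, "wz": -1.4},
    {"gripper": 0, "tx": 0, "ty": 0, "tz": 0, "wx": 0, "wy": 0, "wz": 0},
    {"gripper": 0, "tx": 0, "ty": 0, "tz": 0, "wx": 0, "wy": 0, "wz": 0}
  ]
}}

```text
time_s: 2.68
tool_pos: [0.5375, -0.0987, 0.1044]
orientation: [0.889, 0.458, 0.0, 0.0]
wrist_force: [0.5, 0.5, 0.4]
grip_width: 0.002
```

```bash
sed -i 's/^A=np.array(\[0.575,-0.045\])/A=np.array([0.5755,-0.0440])/' h.py
cat >> h.py <<'E'
def look(n):
    c=arm.get_calibration('wrist');im=arm.get_image('wrist')[:,:,::-1].copy()
    cv2.imwrite(f'pics/{n}.png',im);np.save(f'pics/{n}.npy',c,allow_pickle=True); return c,im
def where():
    s,p,R,a=pose();d=p[:2]-A
    print('t',round(s['time_s'],2),'tcp',p.round(4),'xang',round(a,2),'F',np.round(s['wrist_force'],1),'polar r',round(np.hypot(*d)*1000,1),'phi',round(np.degrees(np.arctan2(d[1],d[0]))%360,2))
    return s,p,R,a
E
python3 - <<'E'
from h import *
where(); look('w2'); rows([*(A+.067*np.array([np.cos(np.radians(234)),np.sin(np.radians(234))])),0.063],54.0,2)
E
```

```text
t 2.68 tcp [ 0.5375 -0.0987  0.1044] xang 54.47 F [0.5 0.5 0.4] polar r 66.6 phi 235.23
from [ 0.5374 -0.099   0.1047] 54.4 ->  [ 0.5358 -0.0979  0.0627] 54.0
[np.float64(-0.0), np.float64(-0.001), np.float64(0.021), np.float64(0.2)]
[np.float64(-0.0), np.float64(-0.001), np.float64(0.021), np.float64(0.2)]
```

View pics/w2.png

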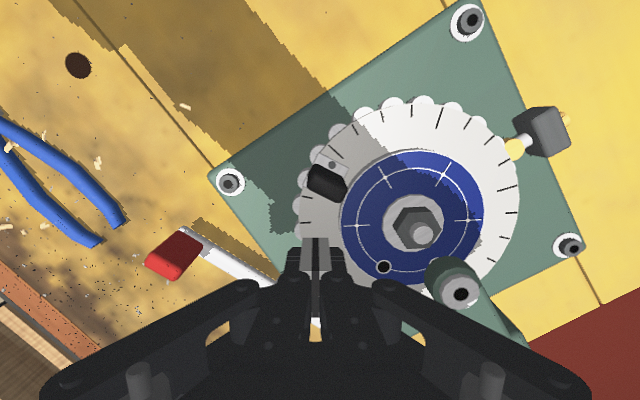

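Call:
{"api": "send_rows", "payload": {
  "plan": [
    {"gripper": 0, "tx": 0, "ty": -0.001, "tz": 0.021, "wx": 0, "wy": 0, "wz": 0.2},
    {"gripper": 0, "tx": 0, "ty": -0.001, "tz": 0.02, "wx": 0, "wy": 0, "wz": 0.2},
    {"gripper": 0, "tx": 0, "ty": 0, "tz": 0, "wx": 0, "wy": 0, "wz": 0},
    {"gripper": 0, "tx": 0, "ty": -0.0023, "tz": 0, "wx": 0, "wy": 0, "wz": 2},
    {"gripper": 0, "tx": 0, "ty": -0.0023, "tz": 0, "wx": 0, "wy": 0, "wz": 2},
    {"gripper": 0, "tx": 0, "ty": -0.0012, "tz": 0, "wx": 0, "wy": 0, "wz": 1},
    {"gripper": 0, "tx": 0, "ty": -0.0012, "tz": 0, "wx": 0, "wy": 0, "wz": 1},
    {"gripper": 0, "tx": 0, "ty": 0, "tz": 0, "wx": 0, "wy": 0, "wz": 0}
  ]
}}

```text
time_s: 3.4
tool_pos: [0.53, -0.0932, 0.0635]
orientation: [0.913, 0.407, 0.0, 0.001]
wrist_force: [0.1, -0.5, -0.3]
grip_width: 0.003
```

Run:
```python
from h import *
where(); look('w3')
```

```text
t 3.4 tcp [ 0.53   -0.0932  0.0635] xang 48.07 F [ 0.1 -0.5 -0.3] polar r 67.0 phi 227.23
```

View pics/w3.png

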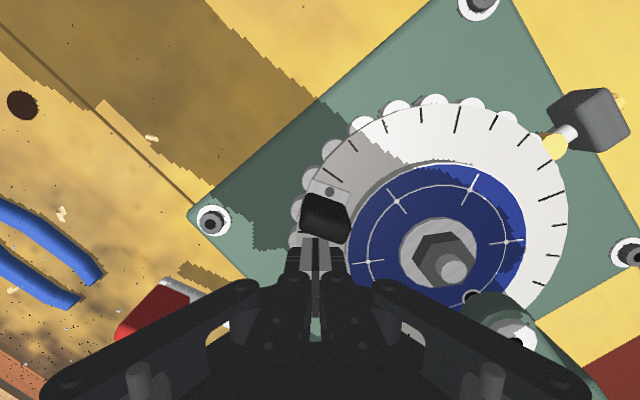

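Call:
{"api": "send_rows", "payload": {
  "plan": [
    {"gripper": 0, "tx": 0, "ty": -0.0012, "tz": 0, "wx": 0, "wy": 0, "wz": 1},
    {"gripper": 0, "tx": 0, "ty": -0.0012, "tz": 0, "wx": 0, "wy": 0, "wz": 1},
    {"gripper": 0, "tx": 0, "ty": -0.0012, "tz": 0, "wx": 0, "wy": 0, "wz": 1}
  ]
}}

```text
time_s: 3.7
tool_pos: [0.5272, -0.0907, 0.0624]
orientation: [0.924, 0.383, 0.0, 0.0]
wrist_force: [2.8, -2.9, 0.8]
grip_width: -0.003
```

Call:
{"api": "send_rows", "payload": {
  "plan": [
    {"gripper": 0, "tx": 0, "ty": -0.0012, "tz": 0, "wx": 0, "wy": 0, "wz": 1},
    {"gripper": 0, "tx": 0, "ty": -0.0012, "tz": 0, "wx": 0, "wy": 0, "wz": 1},
    {"gripper": 0, "tx": 0, "ty": -0.0012, "tz": 0, "wx": 0, "wy": 0, "wz": 1}
  ]
}}

```text
time_s: 3.95
tool_pos: [0.5262, -0.0904, 0.0626]
orientation: [0.934, 0.358, 0.001, 0.002]
wrist_force: [8.1, -9.6, -5.4]
grip_width: -0.003
```

Run:
```python
from h import *
where()
```

```text
t 3.95 tcp [ 0.5262 -0.0904  0.0626] xang 41.93 F [ 8.1 -9.6 -5.4] polar r 67.7 phi 223.27
```

Run:
```python
from h import *
look('w4'); where()
```

```text
t 4.0 tcp [ 0.5262 -0.0904  0.0626] xang 41.85 F [ 5.7 -7.9 -5.3] polar r 67.7 phi 223.29
```

View pics/w4.png

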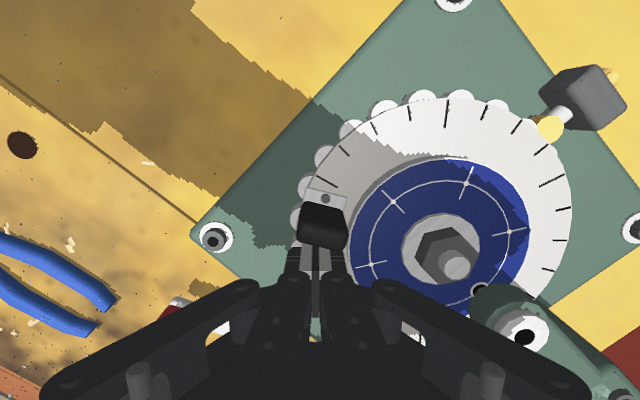

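Call:
{"api": "send_rows", "payload": {
  "plan": [
    {"gripper": 0, "tx": 0, "ty": -0.0012, "tz": 0, "wx": 0, "wy": 0, "wz": 1},
    {"gripper": 0, "tx": 0, "ty": -0.0012, "tz": 0, "wx": 0, "wy": 0, "wz": 1}
  ]
}}

```text
time_s: 4.17
tool_pos: [0.5256, -0.0901, 0.0627]
orientation: [0.94, 0.341, 0.002, 0.003]
wrist_force: [11.0, -14.2, -8.5]
grip_width: 0.001
```

Run:
```python
from h import *
where()
```

```text
t 4.17 tcp [ 0.5256 -0.0901  0.0627] xang 39.87 F [ 11.  -14.2  -8.5] polar r 68.0 phi 222.75
```

Run:
```python
from h import *
look('w5'); where()
for n,pts in (('w2',[(374,187),(444,175),(468,220)]),('w3',[(397,201),(473,189),(507,241)]),('w4',[(394,203),(467,184),(510,231)])):
    c=np.load(f'pics/{n}.npy',allow_pickle=True).item()
    for u in pts:
        q=ray(c,u,.048)[:2]-A; print(n,np.degrees(np.arctan2(q[1],q[0])).round(1)%360,np.hypot(*q).round(4))
```

```text
t 4.22 tcp [ 0.5255 -0.0902  0.0627] xang 39.78 F [  9.7 -11.7  -8.1] polar r 68.0 phi 222.76
w2 193.2 0.0368
w2 115.3 0.0371
w2 55.6 0.0384
w3 178.3 0.037
w3 114.2 0.0381
w3 55.7 0.0387
w4 178.8 0.0362
w4 115.0 0.0366
w4 55.1 0.0386
```

View pics/w5.png

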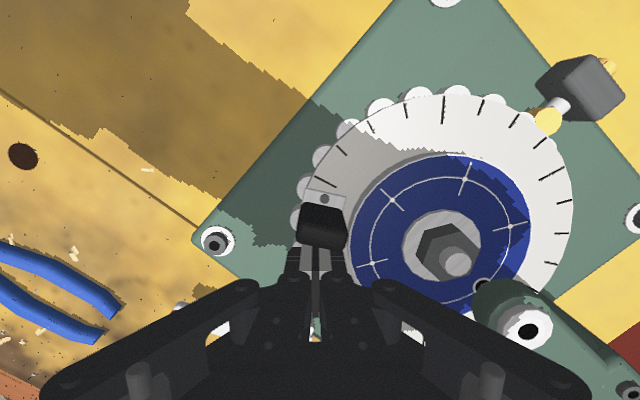

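Run:
```python
from h import *
s,p,R,a=where();F=R.T@s['wrist_force'];T=R.T@s['ft_torque'];print('tool F',F,'T',T)
print('perp point',np.cross(F,T)/(F@F))
im=cv2.imread('pics/w5.png');cv2.imwrite('pics/w5c.png',cv2.resize(im[150:350,240:480],None,fx=3,fy=3,interpolation=cv2.INTER_CUBIC))
```

```text
t 4.22 tcp [ 0.5255 -0.0902  0.0627] xang 39.78 F [  9.7 -11.7  -8.1] polar r 68.0 phi 222.76
tool F [-0.06657135 15.13343339  8.18781336] T [-3.43227402 -0.11241182  0.08674478]
perp point [ 0.00754277 -0.09490144  0.17546647]
```

View pics/w5c.png

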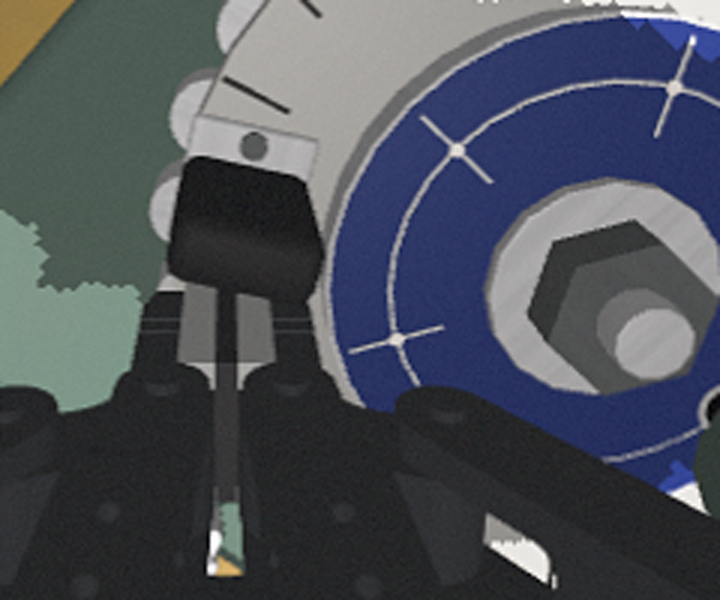

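Run:
```python
from h import *
c=np.load(f'pics/w5.npy',allow_pickle=True).item()
f=lambda x,y:((x+.5)/3-.5+240,(y+.5)/3-.5+150)
P=[ray(c,f(*u),.048)[:2] for u in [(457,150),(675,88),(397,340)]]
# lug top corners z=.074
L=[ray(c,f(*u),.074)[:2] for u in [(184,160),(307,180),(322,262)]]
(cx,cy)=A
for q in P: q=q-A;print(np.degrees(np.arctan2(q[1],q[0])).round(1)%360,np.hypot(*q).round(4))
for q in L: q=q-A;print('lug',np.degrees(np.arctan2(q[1],q[0])).round(1)%360,np.hypot(*q).round(4))
print(P)
for n in ('w2','w3','w5'):
    im=cv2.imread(f'pics/{n}.png'); cv2.imwrite(f'pics/{n}d.png',cv2.resize(im[140:340,280:520],None,fx=3,fy=3,interpolation=cv2.INTER_CUBIC))
```

```text
178.3 0.0372
116.0 0.0369
239.2 0.0386
lug 197.5 0.081
lug 193.9 0.0632
lug 204.8 0.0561
[array([ 0.5383345 , -0.04292221]), array([ 0.55934688, -0.01084691]), array([ 0.55576213, -0.07713576])]
```

View pics/w3d.png

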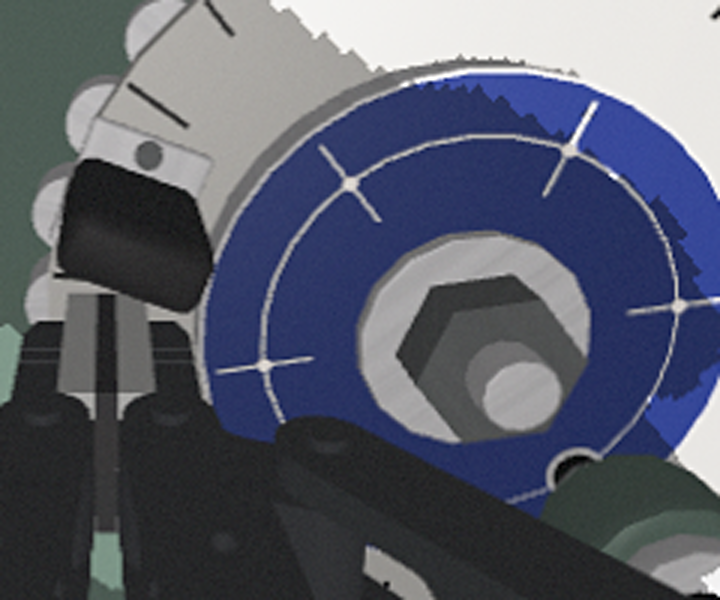

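View pics/w5d.png

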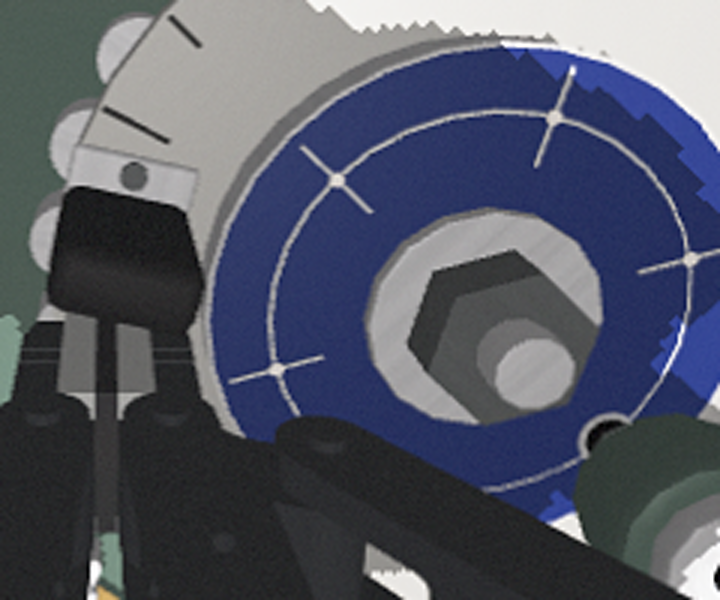

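Run:
```python
from h import *
f=lambda x,y:((x+.5)/3-.5+280,(y+.5)/3-.5+140)
D={'w3':[(349,184),(570,150),(680,305),(264,366)],'w5':[(337,181),(555,118),(690,260),(277,370)]}
Q={}
for n in D:
    c=np.load(f'pics/{n}.npy',allow_pickle=True).item()
    Q[n]=np.array([ray(c,f(*u),.048)[:2] for u in D[n]])
a,b=[Q[k]-Q[k].mean(0) for k in ('w3','w5')]
th=np.degrees(np.arctan2((a[:,0]*b[:,1]-a[:,1]*b[:,0]).sum(),(a*b).sum()));print('rotation',th,Q['w5'].mean(0)-Q['w3'].mean(0))
for k in Q:
    # circle centre: crosses spaced 60 deg: fit
    x=Q[k];M=np.c_[2*x,np.ones(4)];s=np.linalg.lstsq(M,(x**2).sum(1),rcond=None)[0];print(k,s[:2],np.sqrt(s[2]+s[:2]@s[:2]))
```

```text
rotation -0.6860427034262291 [ 1.85515011e-04 -8.86592778e-05]
w3 [ 0.57665427 -0.04488733] 0.038456739592643244
w5 [ 0.57661792 -0.04503623] 0.03825511597118573
```

Call:
{"api": "send_rows", "payload": {
  "plan": [
    {"gripper": 0, "tx": 0, "ty": 0, "tz": 0, "wx": 0, "wy": 0, "wz": 0},
    {"gripper": 0, "tx": 0, "ty": 0, "tz": 0, "wx": 0, "wy": 0, "wz": 0},
    {"gripper": 0, "tx": 0, "ty": 0, "tz": 0, "wx": 0, "wy": 0, "wz": 0}
  ]
}}

```text
time_s: 4.47
tool_pos: [0.5256, -0.0902, 0.0627]
orientation: [0.94, 0.341, 0.002, 0.003]
wrist_force: [9.4, -12.2, -7.3]
grip_width: 0.004
```

```bash
sed -i 's/^A=np.array(\[0.5755,-0.0440\])/A=np.array([0.5764,-0.0447])/' h.py
python3 - <<'E'
from h import *
where()
E
```

```text
t 4.47 tcp [ 0.5256 -0.0902  0.0627] xang 39.9 F [  9.4 -12.2  -7.3] polar r 68.2 phi 221.82
```

Run:
```python
from h import *
a=arm.get_image('side')[:,:,::-1];b=arm.get_image('top')[:,:,::-1]
cv2.imwrite('pics/s6.png',cv2.resize(a[120:300,230:470],None,fx=3,fy=3,interpolation=cv2.INTER_CUBIC));cv2.imwrite('pics/t6.png',cv2.resize(b[110:260,260:460],None,fx=4,fy=4,interpolation=cv2.INTER_CUBIC))
```

```text
(no output)
```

View pics/s6.png

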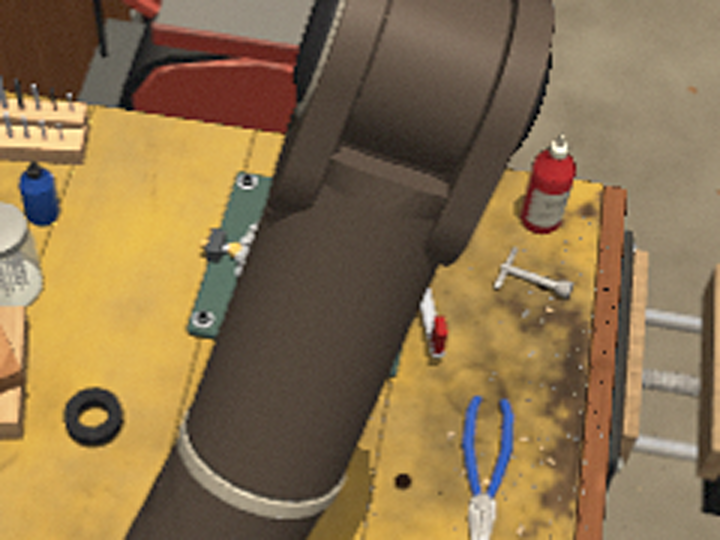

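View pics/t6.png

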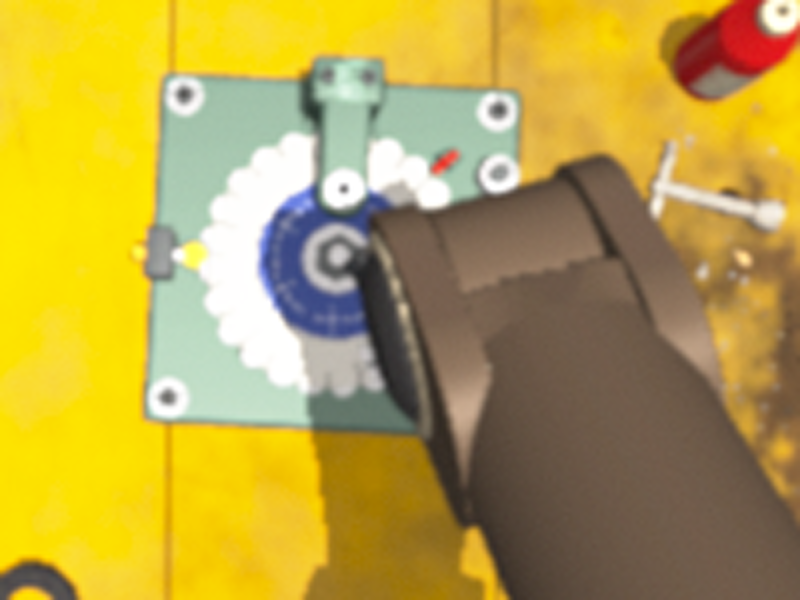

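Call:
{"api": "send_rows", "payload": {
  "plan": [
    {"gripper": 0, "tx": 0, "ty": 0.005, "tz": 0, "wx": 0, "wy": 0, "wz": 5},
    {"gripper": 0, "tx": 0, "ty": 0.003, "tz": 0, "wx": 0, "wy": 0, "wz": 5},
    {"gripper": 0, "tx": 0, "ty": 0, "tz": 0, "wx": 0, "wy": 0, "wz": 2},
    {"gripper": 0, "tx": 0, "ty": 0, "tz": 0, "wx": 0, "wy": 0, "wz": 0}
  ]
}}

```text
time_s: 4.9
tool_pos: [0.5278, -0.0922, 0.0622]
orientation: [0.97, 0.242, -0.0, -0.0]
wrist_force: [-0.2, 0.1, -0.3]
grip_width: 0.004
```

Run:
```python
from h import *
s,p,R,a=where();print(R.T@s['ft_torque'],R[:,2]); look('w7')
im=cv2.imread('pics/w7.png');cv2.imwrite('pics/w7c.png',cv2.resize(im[140:340,240:480],None,fx=3,fy=3,interpolation=cv2.INTER_CUBIC))
```

```text
t 4.9 tcp [ 0.5278 -0.0922  0.0622] xang 27.99 F [-0.2  0.1 -0.3] polar r 68.0 phi 224.33
[ 0.03011538 -0.01733675 -0.01114373] [-3.44694267e-04  7.16215426e-05 -9.99999938e-01]
```

View pics/w7c.png

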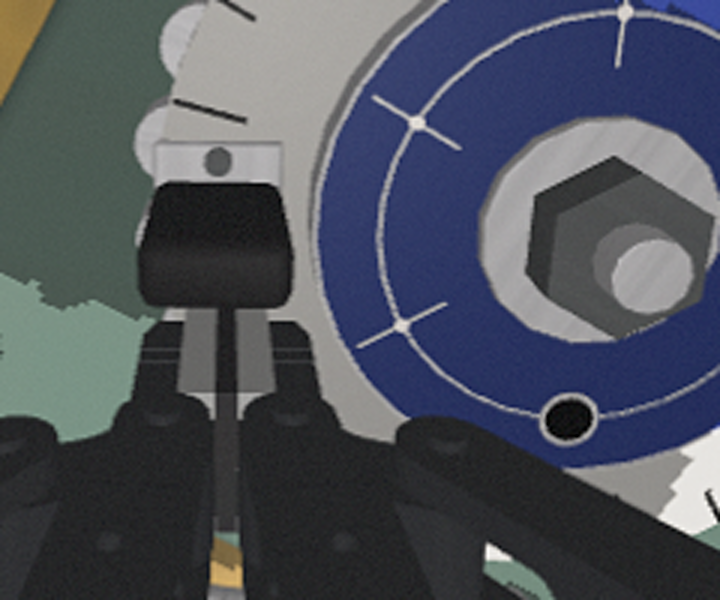

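Call:
{"api": "send_rows", "payload": {
  "plan": [
    {"gripper": 0, "tx": -0.0003, "ty": -0.0012, "tz": 0, "wx": 0, "wy": 0, "wz": 1},
    {"gripper": 0, "tx": -0.0003, "ty": -0.0012, "tz": 0, "wx": 0, "wy": 0, "wz": 1},
    {"gripper": 0, "tx": -0.0003, "ty": -0.0012, "tz": 0, "wx": 0, "wy": 0, "wz": 1},
    {"gripper": 0, "tx": 0, "ty": 0, "tz": 0, "wx": 0, "wy": 0, "wz": 0}
  ]
}}

```text
time_s: 5.28
tool_pos: [0.5257, -0.0901, 0.0623]
orientation: [0.976, 0.217, 0.0, 0.0]
wrist_force: [1.7, -2.6, -3.0]
grip_width: -0.003
```

Call:
{"api": "send_rows", "payload": {
  "plan": [
    {"gripper": 0, "tx": -0.0003, "ty": -0.0012, "tz": 0, "wx": 0, "wy": 0, "wz": 1},
    {"gripper": 0, "tx": -0.0003, "ty": -0.0012, "tz": 0, "wx": 0, "wy": 0, "wz": 1},
    {"gripper": 0, "tx": 0, "ty": 0, "tz": 0, "wx": 0, "wy": 0, "wz": 0}
  ]
}}

```text
time_s: 5.53
tool_pos: [0.5252, -0.09, 0.0624]
orientation: [0.98, 0.199, 0.001, 0.001]
wrist_force: [5.3, -7.8, -6.2]
grip_width: -0.001
```

Call:
{"api": "send_rows", "payload": {
  "plan": [
    {"gripper": 0, "tx": -0.0003, "ty": -0.0012, "tz": 0, "wx": 0, "wy": 0, "wz": 1},
    {"gripper": 0, "tx": -0.0003, "ty": -0.0012, "tz": 0, "wx": 0, "wy": 0, "wz": 1},
    {"gripper": 0, "tx": 0, "ty": 0, "tz": 0, "wx": 0, "wy": 0, "wz": 0}
  ]
}}

```text
time_s: 5.78
tool_pos: [0.5247, -0.09, 0.0625]
orientation: [0.983, 0.181, 0.002, 0.002]
wrist_force: [10.8, -14.3, -10.7]
grip_width: 0.001
```

Run:
```python
from h import *
s,p,R,a=where();print(R.T@s['wrist_force'],R.T@s['ft_torque'],R[:,2]); look('w8')
im=cv2.imread('pics/w8.png');cv2.imwrite('pics/w8c.png',cv2.resize(im[140:340,240:480],None,fx=3,fy=3,interpolation=cv2.INTER_CUBIC))
```

```text
t 5.78 tcp [ 0.5247 -0.09    0.0625] xang 20.88 F [ 10.8 -14.3 -10.7] polar r 68.8 phi 221.23
[ 4.96595613 17.13420273 10.79563286] [-3.61038111  0.86312858 -0.07281487] [ 0.00470177 -0.00417907 -0.99998021]
```

View pics/w8c.png

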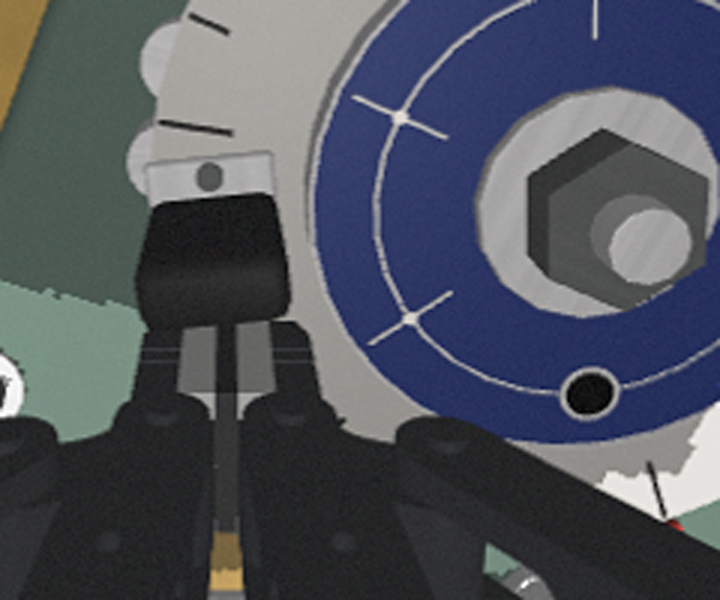

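Run:
```python
from h import *
f=lambda x,y:((x+.5)/3-.5+240,(y+.5)/3-.5+140)
D={'w7':[(417,122),(403,326),(569,419),(626,12)],'w8':[(401,118),(411,318),(590,393)]}
for n in D:
    c=np.load(f'pics/{n}.npy',allow_pickle=True).item()
    for u in D[n]:
        q=ray(c,f(*u),.048)[:2]-A; print(n,(np.degrees(np.arctan2(q[1],q[0]))%360).round(2),np.hypot(*q).round(4))
s=arm.get_state();print(np.round(s['joint_efforts'],1),np.round(s['joint_positions'],3))
```

```text
w7 177.58 0.0383
w7 237.96 0.0385
w7 297.03 0.0385
w7 117.18 0.0381
w8 177.54 0.0381
w8 237.14 0.0385
w8 296.57 0.0385
[ -6.5 -57.9 -12.7 -16.   -3.5   2.3  -0.2] [ 0.399  0.515 -0.415  1.966  0.313  0.718  0.16 ]
```

Call:
{"api": "send_rows", "payload": {
  "plan": [
    {"gripper": 0, "tx": -0.0003, "ty": -0.0012, "tz": 0, "wx": 0, "wy": 0, "wz": 0},
    {"gripper": 0, "tx": 0, "ty": 0, "tz": 0, "wx": 0, "wy": 0, "wz": 0}
  ]
}}

```text
time_s: 6.0
tool_pos: [0.5238, -0.0885, 0.0625]
orientation: [0.983, 0.182, 0.002, 0.002]
wrist_force: [7.3, -10.8, -8.3]
grip_width: 0.002
```

Call:
{"api": "send_rows", "payload": {
  "plan": [
    {"gripper": 0, "tx": -0.0003, "ty": -0.0012, "tz": 0, "wx": 0, "wy": 0, "wz": 0},
    {"gripper": 0, "tx": 0, "ty": 0, "tz": 0, "wx": 0, "wy": 0, "wz": 0}
  ]
}}

```text
time_s: 6.17
tool_pos: [0.5225, -0.0862, 0.0624]
orientation: [0.983, 0.182, 0.001, 0.001]
wrist_force: [6.6, -7.5, -6.7]
grip_width: -0.002
```

Run:
```python
from h import *
s,p,R,a=where();print(R.T@s['wrist_force'],R.T@s['ft_torque'],R[:,2])
```

```text
t 6.17 tcp [ 0.5225 -0.0862  0.0624] xang 20.99 F [ 6.6 -7.5 -6.7] polar r 68.0 phi 217.61
[3.45004924 9.34542016 6.68984261] [-2.01528383  0.68649252 -0.05718834] [ 0.00310566 -0.00222666 -0.9999927 ]
```

Call:
{"api": "send_rows", "payload": {
  "plan": [
    {"gripper": 0, "tx": 0, "ty": 0, "tz": 0, "wx": 0, "wy": 0, "wz": 0},
    {"gripper": 0, "tx": 0, "ty": 0, "tz": 0, "wx": 0, "wy": 0, "wz": 0}
  ]
}}

```text
time_s: 6.33
tool_pos: [0.5223, -0.0857, 0.0624]
orientation: [0.983, 0.182, 0.001, 0.001]
wrist_force: [6.5, -6.4, -6.4]
grip_width: -0.002
```

Run:
```python
from h import *
s,p,R,a=where();print(R.T@s['wrist_force']); look('w9')
im=cv2.imread('pics/w9.png');cv2.imwrite('pics/w9c.png',cv2.resize(im[140:340,240:480],None,fx=3,fy=3,interpolation=cv2.INTER_CUBIC))
```

```text
t 6.33 tcp [ 0.5223 -0.0857  0.0624] xang 21.02 F [ 6.5 -6.4 -6.4] polar r 67.9 phi 217.13
[3.76549968 8.27863314 6.39009222]
```

View pics/w9c.png

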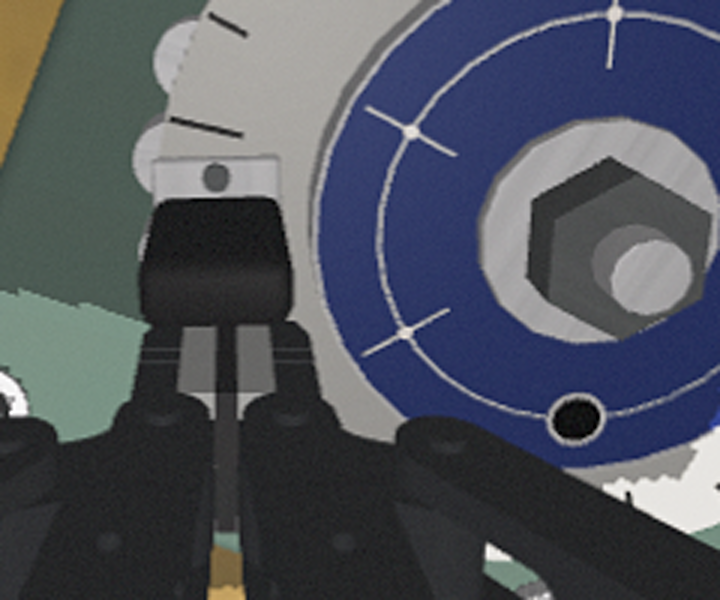

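Call:
{"api": "send_rows", "payload": {
  "plan": [
    {"gripper": 0, "tx": -0.0003, "ty": -0.0012, "tz": 0, "wx": 0, "wy": 0, "wz": 1},
    {"gripper": 0, "tx": -0.0003, "ty": -0.0012, "tz": 0, "wx": 0, "wy": 0, "wz": 1}
  ]
}}

```text
time_s: 6.55
tool_pos: [0.5208, -0.0836, 0.0624]
orientation: [0.986, 0.165, 0.001, 0.001]
wrist_force: [5.3, -6.3, -5.3]
grip_width: 0.002
```

Call:
{"api": "send_rows", "payload": {
  "plan": [
    {"gripper": 0, "tx": -0.0003, "ty": -0.0012, "tz": 0, "wx": 0, "wy": 0, "wz": 1},
    {"gripper": 0, "tx": 0, "ty": 0, "tz": 0, "wx": 0, "wy": 0, "wz": 0}
  ]
}}

```text
time_s: 6.72
tool_pos: [0.5193, -0.081, 0.0624]
orientation: [0.988, 0.157, 0.0, 0.0]
wrist_force: [2.1, -3.2, -1.8]
grip_width: 0.003
```

Run:
```python
from h import *
s,p,R,a=where();print(R.T@s['wrist_force']); look('w10')
im=cv2.imread('pics/w10.png');cv2.imwrite('pics/w10c.png',cv2.resize(im[140:340,240:480],None,fx=3,fy=3,interpolation=cv2.INTER_CUBIC))
```

```text
t 6.72 tcp [ 0.5193 -0.081   0.0624] xang 18.02 F [ 2.1 -3.2 -1.8] polar r 67.7 phi 212.47
[0.96141673 3.70844617 1.82892957]
```

View pics/w10c.png

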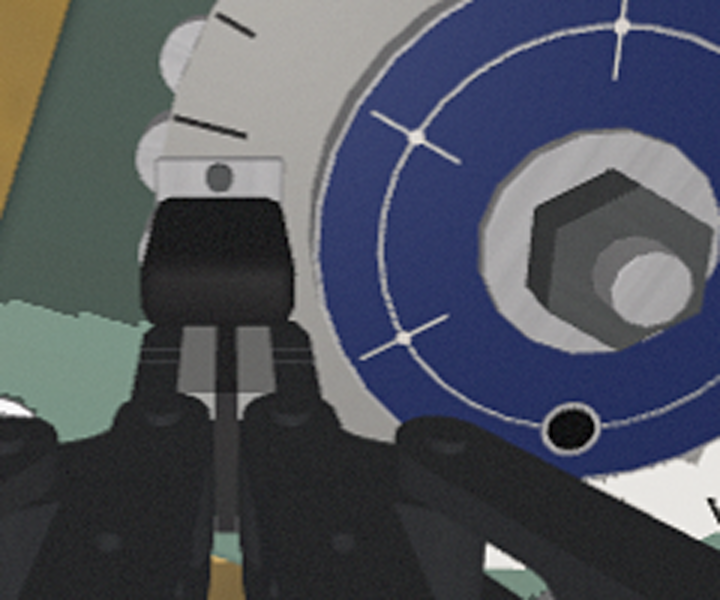

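Call:
{"api": "send_rows", "payload": {
  "plan": [
    {"gripper": 0, "tx": 0, "ty": 0, "tz": 0, "wx": 0, "wy": 0, "wz": 0},
    {"gripper": 0, "tx": 0, "ty": 0, "tz": 0, "wx": 0, "wy": 0, "wz": 0}
  ]
}}

```text
time_s: 6.93
tool_pos: [0.5191, -0.0806, 0.0624]
orientation: [0.988, 0.158, 0.0, 0.0]
wrist_force: [2.1, -3.0, -1.7]
grip_width: -0.004
```

Run:
```python
from h import *
s,p,R,a=where();print(R.T@s['wrist_force']); look('w11')
im=cv2.imread('pics/w11.png');cv2.imwrite('pics/w11c.png',cv2.resize(im[140:340,240:480],None,fx=3,fy=3,interpolation=cv2.INTER_CUBIC))
```

```text
t 6.93 tcp [ 0.5191 -0.0806  0.0624] xang 18.14 F [ 2.1 -3.  -1.7] polar r 67.6 phi 212.09
[1.10632337 3.50895805 1.73445297]
```

View pics/w11c.png

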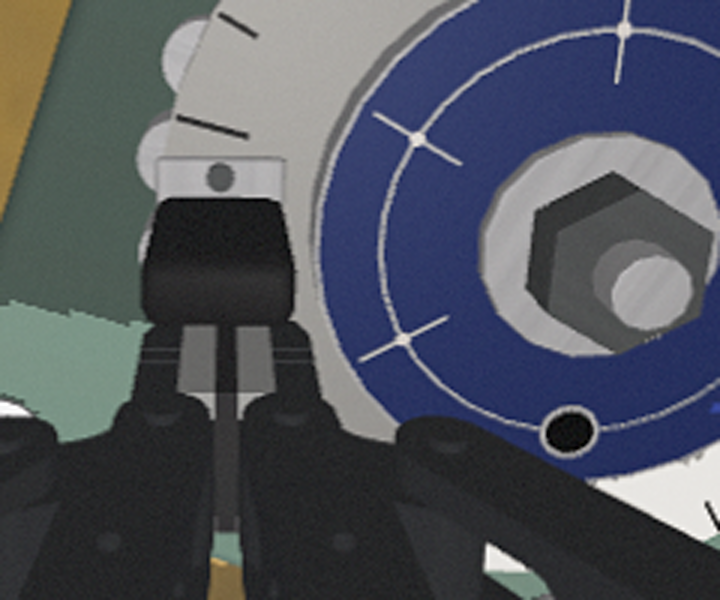

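Call:
{"api": "send_rows", "payload": {
  "plan": [
    {"gripper": 0, "tx": -0.0003, "ty": -0.0012, "tz": 0, "wx": 0, "wy": 0, "wz": 1},
    {"gripper": 0, "tx": 0, "ty": 0, "tz": 0, "wx": 0, "wy": 0, "wz": 0}
  ]
}}

```text
time_s: 7.15
tool_pos: [0.5182, -0.0792, 0.0624]
orientation: [0.989, 0.148, 0.0, -0.0]
wrist_force: [1.3, -1.3, -0.1]
grip_width: 0.001
```

```bash
cat >> h.py <<'E'
def crop(n):
    c,im=look(n)
    cv2.imwrite(f'pics/{n}c.png',cv2.resize(im[140:340,240:480],None,fx=3,fy=3,interpolation=cv2.INTER_CUBIC))
def ang(n,pts,z=.048):
    c=np.load(f'pics/{n}.npy',allow_pickle=True).item()
    for x,y in pts:
        q=ray(c,((x+.5)/3-.5+240,(y+.5)/3-.5+140),z)[:2]-A; print(n,(np.degrees(np.arctan2(q[1],q[0]))%360).round(2),np.hypot(*q).round(4))
E
python3 - <<'E'
from h import *
ang('w11',[(418,139),(403,340),(569,431),(625,30)])
s,p,R,a=where();print(R.T@s['wrist_force']); crop('w12')
E
```

```text
w11 168.21 0.0381
w11 228.29 0.0388
w11 287.15 0.0386
w11 107.46 0.0378
t 7.15 tcp [ 0.5182 -0.0792  0.0624] xang 17.05 F [ 1.3 -1.3 -0.1] polar r 67.7 phi 210.63
[0.81251967 1.6306951  0.06382138]
```

View pics/w12c.png

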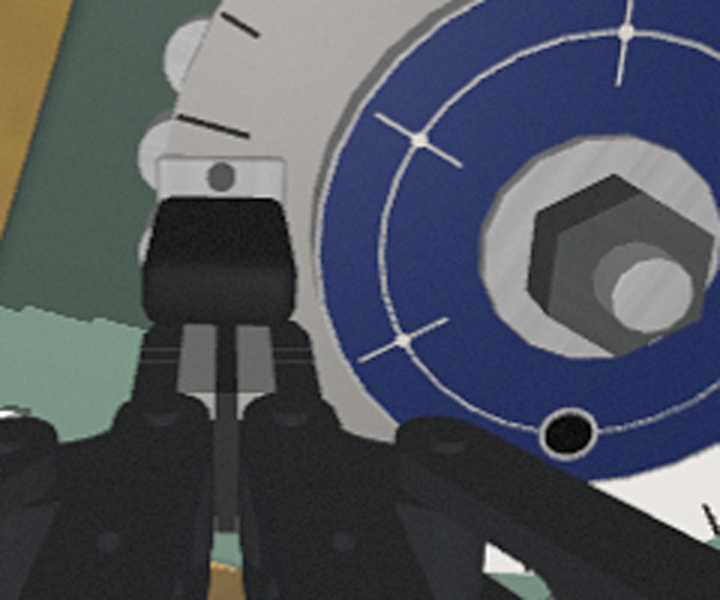

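Call:
{"api": "send_rows", "payload": {
  "plan": [
    {"gripper": 0, "tx": -0.0003, "ty": -0.0012, "tz": 0, "wx": 0, "wy": 0, "wz": 1},
    {"gripper": 0, "tx": 0, "ty": 0, "tz": 0, "wx": 0, "wy": 0, "wz": 0}
  ]
}}

```text
time_s: 7.37
tool_pos: [0.5172, -0.0778, 0.0623]
orientation: [0.99, 0.14, -0.0, -0.0]
wrist_force: [0.6, -0.3, -0.0]
grip_width: -0.001
```

Call:
{"api": "send_rows", "payload": {
  "plan": [
    {"gripper": 0, "tx": -0.0003, "ty": -0.0012, "tz": 0, "wx": 0, "wy": 0, "wz": 1},
    {"gripper": 0, "tx": 0, "ty": 0, "tz": 0, "wx": 0, "wy": 0, "wz": 0}
  ]
}}

```text
time_s: 7.53
tool_pos: [0.5165, -0.0768, 0.0622]
orientation: [0.991, 0.131, -0.0, -0.0]
wrist_force: [0.6, 0.3, -0.1]
grip_width: 0.0
```

Run:
```python
from h import *
s,p,R,a=where();print(R.T@s['wrist_force']); crop('w13')
```

```text
t 7.53 tcp [ 0.5165 -0.0768  0.0622] xang 15.08 F [ 0.6  0.3 -0.1] polar r 68.0 phi 208.14
[ 0.62406626 -0.09730176  0.06210506]
```

View pics/w13c.png

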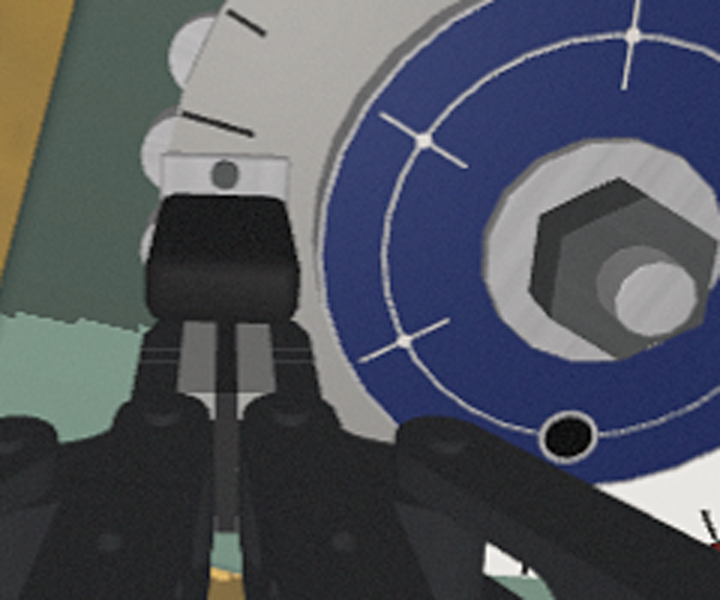

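Run:
```python
from h import *
ang('w13',[(425,141),(404,341),(568,437),(633,36)])
```

```text
w13 163.95 0.0379
w13 223.84 0.0388
w13 282.9 0.0388
w13 103.28 0.0377
```

Call:
{"api": "send_rows", "payload": {
  "plan": [
    {"gripper": 0, "tx": 0, "ty": 0, "tz": 0, "wx": 0, "wy": 0, "wz": 0},
    {"gripper": 0, "tx": 0, "ty": 0, "tz": 0, "wx": 0, "wy": 0, "wz": 0}
  ]
}}

```text
time_s: 7.75
tool_pos: [0.5168, -0.0772, 0.0622]
orientation: [0.991, 0.132, -0.0, -0.0]
wrist_force: [-0.2, 0.1, 0.1]
grip_width: -0.002
```

Run:
```python
from h import *
s,p,R,a=where();print(R.T@s['wrist_force']); crop('w14')
```

```text
t 7.75 tcp [ 0.5168 -0.0772  0.0622] xang 15.14 F [-0.2  0.1  0.1] polar r 67.9 phi 208.57
[-0.21764584 -0.11335457 -0.09670839]
```

View pics/w14c.png

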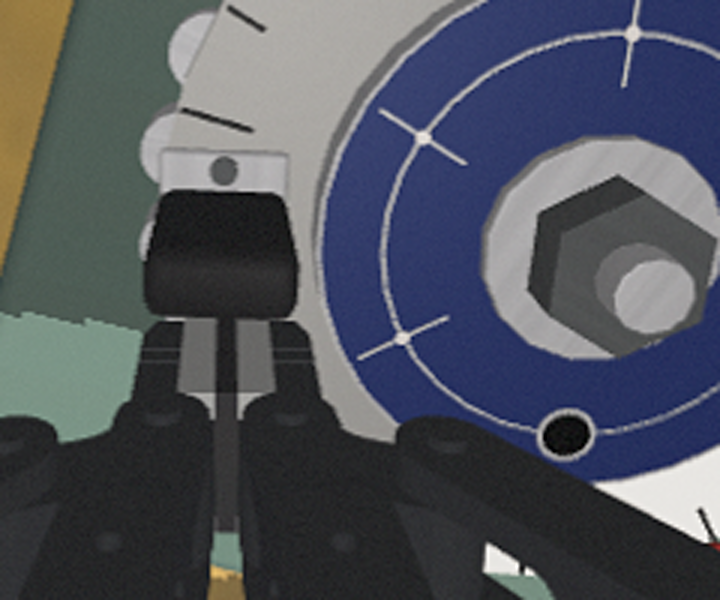

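Run:
```python
from h import *
ang('w14',[(424,138),(403,338),(566,434),(633,34)])
```

```text
w14 163.84 0.038
w14 223.66 0.0387
w14 282.66 0.0386
w14 103.06 0.0377
```

Call:
{"api": "send_rows", "payload": {
  "plan": [
    {"gripper": 0, "tx": -0.0003, "ty": -0.0012, "tz": 0, "wx": 0, "wy": 0, "wz": 1},
    {"gripper": 0, "tx": -0.0003, "ty": -0.0012, "tz": 0, "wx": 0, "wy": 0, "wz": 1},
    {"gripper": 0, "tx": -0.0003, "ty": -0.0012, "tz": 0, "wx": 0, "wy": 0, "wz": 1},
    {"gripper": 0, "tx": -0.0003, "ty": -0.0012, "tz": 0, "wx": 0, "wy": 0, "wz": 1},
    {"gripper": 0, "tx": -0.0003, "ty": -0.0012, "tz": 0, "wx": 0, "wy": 0, "wz": 1},
    {"gripper": 0, "tx": 0, "ty": 0, "tz": 0, "wx": 0, "wy": 0, "wz": 0}
  ]
}}

```text
time_s: 8.3
tool_pos: [0.5151, -0.0752, 0.0624]
orientation: [0.996, 0.086, 0.001, 0.002]
wrist_force: [4.3, -10.9, -5.3]
grip_width: 0.002
```

Call:
{"api": "send_rows", "payload": {
  "plan": [
    {"gripper": 0, "tx": -0.0003, "ty": -0.0012, "tz": 0, "wx": 0, "wy": 0, "wz": 1},
    {"gripper": 0, "tx": -0.0003, "ty": -0.0012, "tz": 0, "wx": 0, "wy": 0, "wz": 1},
    {"gripper": 0, "tx": 0, "ty": 0, "tz": 0, "wx": 0, "wy": 0, "wz": 0}
  ]
}}

```text
time_s: 8.55
tool_pos: [0.5144, -0.0743, 0.0624]
orientation: [0.998, 0.068, 0.001, 0.002]
wrist_force: [5.1, -13.2, -5.4]
grip_width: -0.001
```

Run:
```python
from h import *
s,p,R,a=where();print(R.T@s['wrist_force'])
```

```text
t 8.55 tcp [ 0.5144 -0.0743  0.0624] xang 7.8 F [  5.1 -13.2  -5.4] polar r 68.7 phi 205.5
[ 3.2192118  13.76519061  5.46436766]
```

Call:
{"api": "send_rows", "payload": {
  "plan": [
    {"gripper": 0, "tx": -0.0003, "ty": -0.0012, "tz": 0, "wx": 0, "wy": 0, "wz": 0},
    {"gripper": 0, "tx": 0, "ty": 0, "tz": 0, "wx": 0, "wy": 0, "wz": 0}
  ]
}}

```text
time_s: 8.72
tool_pos: [0.5139, -0.0724, 0.0624]
orientation: [0.998, 0.069, 0.001, 0.002]
wrist_force: [4.6, -11.2, -5.1]
grip_width: 0.002
```

Call:
{"api": "send_rows", "payload": {
  "plan": [
    {"gripper": 0, "tx": -0.0003, "ty": -0.0012, "tz": 0, "wx": 0, "wy": 0, "wz": 0},
    {"gripper": 0, "tx": 0, "ty": 0, "tz": 0, "wx": 0, "wy": 0, "wz": 0}
  ]
}}

```text
time_s: 8.88
tool_pos: [0.5133, -0.0702, 0.0624]
orientation: [0.998, 0.069, 0.001, 0.001]
wrist_force: [4.0, -7.8, -3.3]
grip_width: -0.002
```

Run:
```python
from h import *
s,p,R,a=where();print(R.T@s['wrist_force'])
```

```text
t 8.88 tcp [ 0.5133 -0.0702  0.0624] xang 7.92 F [ 4.  -7.8 -3.3] polar r 68.1 phi 202.04
[2.84474269 8.22776072 3.36349365]
```

Call:
{"api": "send_rows", "payload": {
  "plan": [
    {"gripper": 0, "tx": -0.0003, "ty": -0.0012, "tz": 0, "wx": 0, "wy": 0, "wz": 1},
    {"gripper": 0, "tx": -0.0003, "ty": -0.0012, "tz": 0, "wx": 0, "wy": 0, "wz": 1},
    {"gripper": 0, "tx": 0, "ty": 0, "tz": 0, "wx": 0, "wy": 0, "wz": 0}
  ]
}}

```text
time_s: 9.13
tool_pos: [0.5121, -0.0667, 0.0624]
orientation: [0.999, 0.052, 0.001, 0.001]
wrist_force: [3.5, -4.7, -2.8]
grip_width: -0.006
```

Call:
{"api": "send_rows", "payload": {
  "plan": [
    {"gripper": 0, "tx": -0.0003, "ty": -0.0012, "tz": 0, "wx": 0, "wy": 0, "wz": 1},
    {"gripper": 0, "tx": -0.0003, "ty": -0.0012, "tz": 0, "wx": 0, "wy": 0, "wz": 1},
    {"gripper": 0, "tx": 0, "ty": 0, "tz": 0, "wx": 0, "wy": 0, "wz": 0}
  ]
}}

```text
time_s: 9.38
tool_pos: [0.5109, -0.0632, 0.0624]
orientation: [0.999, 0.035, 0.0, 0.0]
wrist_force: [1.3, -2.3, 0.7]
grip_width: -0.003
```

Run:
```python
from h import *
s,p,R,a=where();print(R.T@s['wrist_force']); crop('w15')
```

```text
t 9.38 tcp [ 0.5109 -0.0632  0.0624] xang 3.98 F [ 1.3 -2.3  0.7] polar r 68.0 phi 195.78
[ 1.09124119  2.35789937 -0.71055022]
```

View pics/w15c.png

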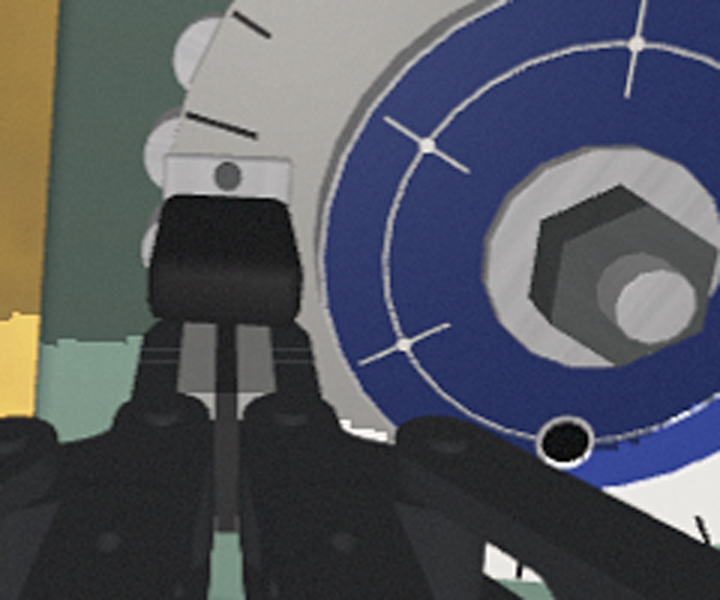

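Call:
{"api": "send_rows", "payload": {
  "plan": [
    {"gripper": 0, "tx": -0.0003, "ty": -0.0012, "tz": 0, "wx": 0, "wy": 0, "wz": 1},
    {"gripper": 0, "tx": -0.0003, "ty": -0.0012, "tz": 0, "wx": 0, "wy": 0, "wz": 1},
    {"gripper": 0, "tx": 0, "ty": 0, "tz": 0, "wx": 0, "wy": 0, "wz": 0},
    {"gripper": 0, "tx": 0, "ty": 0, "tz": 0, "wx": 0, "wy": 0, "wz": 0}
  ]
}}

```text
time_s: 9.77
tool_pos: [0.5093, -0.0596, 0.0622]
orientation: [1.0, 0.019, -0.0, -0.0]
wrist_force: [-0.0, -0.0, -0.3]
grip_width: 0.002
```

Run:
```python
from h import *
ang('w15',[(427,146),(404,344),(565,441),(637,44)])
s,p,R,a=where();print(R.T@s['wrist_force']); crop('w16')
```

```text
w15 152.37 0.038
w15 211.98 0.0388
w15 270.88 0.0388
w15 91.15 0.0376
t 9.77 tcp [ 0.5093 -0.0596  0.0622] xang 2.16 F [-0.  -0.  -0.3] polar r 68.8 phi 192.54
[-0.03914329  0.02249198  0.30789031]
```

View pics/w16c.png

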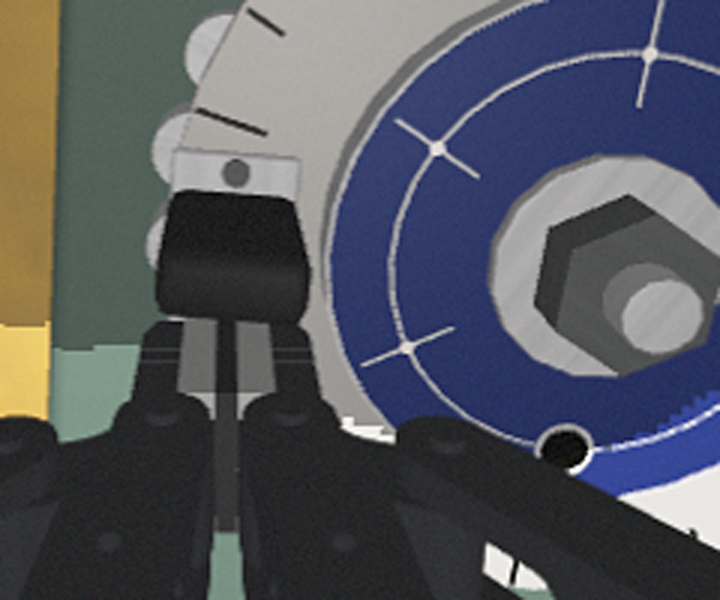

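Run:
```python
from h import *
ang('w16',[(437,149),(407,348),(651,55)])
```

```text
w16 148.68 0.038
w16 208.65 0.0388
w16 87.24 0.0374
```

Call:
{"api": "send_rows", "payload": {
  "plan": [
    {"gripper": 0, "tx": -0.0003, "ty": -0.0012, "tz": 0, "wx": 0, "wy": 0, "wz": 2},
    {"gripper": 0, "tx": -0.0002, "ty": -0.0012, "tz": 0, "wx": 0, "wy": 0, "wz": 2},
    {"gripper": 0, "tx": -0.0002, "ty": -0.0012, "tz": 0, "wx": 0, "wy": 0, "wz": 2},
    {"gripper": 0, "tx": -0.0002, "ty": -0.0012, "tz": 0, "wx": 0, "wy": 0, "wz": 1},
    {"gripper": 0, "tx": -0.0002, "ty": -0.0012, "tz": 0, "wx": 0, "wy": 0, "wz": 1},
    {"gripper": 0, "tx": -0.0002, "ty": -0.0012, "tz": 0, "wx": 0, "wy": 0, "wz": 1},
    {"gripper": 0, "tx": -0.0002, "ty": -0.0012, "tz": 0, "wx": 0, "wy": 0, "wz": 1},
    {"gripper": 0, "tx": 0, "ty": 0, "tz": 0, "wx": 0, "wy": 0, "wz": 0}
  ]
}}

```text
time_s: 10.48
tool_pos: [0.5074, -0.0571, 0.0622]
orientation: [0.997, -0.071, -0.001, 0.003]
wrist_force: [-1.6, -15.2, 2.4]
grip_width: -0.0
```

Call:
{"api": "send_rows", "payload": {
  "plan": [
    {"gripper": 0, "tx": -0.0002, "ty": -0.0012, "tz": 0, "wx": 0, "wy": 0, "wz": 1},
    {"gripper": 0, "tx": 0, "ty": 0, "tz": 0, "wx": 0, "wy": 0, "wz": 0}
  ]
}}

```text
time_s: 10.65
tool_pos: [0.5073, -0.0548, 0.0621]
orientation: [0.997, -0.079, -0.001, 0.002]
wrist_force: [-3.2, -9.5, 3.0]
grip_width: -0.002
```

Run:
```python
from h import *
s,p,R,a=where();print(R.T@s['wrist_force'])
```

```text
t 10.65 tcp [ 0.5073 -0.0548  0.0621] xang -9.11 F [-3.2 -9.5  3. ] polar r 69.9 phi 188.29
[-1.65256717  9.88708598 -2.92446946]
```

Call:
{"api": "send_rows", "payload": {
  "plan": [
    {"gripper": 0, "tx": 0, "ty": -0.0012, "tz": 0, "wx": 0, "wy": 0, "wz": 1},
    {"gripper": 0, "tx": 0, "ty": -0.0012, "tz": 0, "wx": 0, "wy": 0, "wz": 1},
    {"gripper": 0, "tx": 0, "ty": 0, "tz": 0, "wx": 0, "wy": 0, "wz": 0}
  ]
}}

```text
time_s: 10.9
tool_pos: [0.5072, -0.0505, 0.062]
orientation: [0.995, -0.096, -0.002, 0.001]
wrist_force: [-3.5, -5.5, 4.2]
grip_width: -0.001
```

Call:
{"api": "send_rows", "payload": {
  "plan": [
    {"gripper": 0, "tx": 0, "ty": -0.0012, "tz": 0, "wx": 0, "wy": 0, "wz": 1},
    {"gripper": 0, "tx": 0, "ty": -0.0012, "tz": 0, "wx": 0, "wy": 0, "wz": 1},
    {"gripper": 0, "tx": 0, "ty": 0, "tz": 0, "wx": 0, "wy": 0, "wz": 0}
  ]
}}

```text
time_s: 11.15
tool_pos: [0.5079, -0.0468, 0.0619]
orientation: [0.994, -0.113, -0.001, 0.001]
wrist_force: [-2.7, -2.4, 0.7]
grip_width: 0.001
```

Call:
{"api": "send_rows", "payload": {
  "plan": [
    {"gripper": 0, "tx": 0, "ty": -0.0012, "tz": 0, "wx": 0, "wy": 0, "wz": 1},
    {"gripper": 0, "tx": 0, "ty": -0.0012, "tz": 0, "wx": 0, "wy": 0, "wz": 1},
    {"gripper": 0, "tx": 0, "ty": 0, "tz": 0, "wx": 0, "wy": 0, "wz": 0}
  ]
}}

```text
time_s: 11.4
tool_pos: [0.5102, -0.0429, 0.0622]
orientation: [0.992, -0.13, 0.0, -0.0]
wrist_force: [-0.6, 0.2, -0.3]
grip_width: 0.003
```

Run:
```python
from h import *
s,p,R,a=where();print(R.T@s['wrist_force']); crop('w17')
```

```text
t 11.4 tcp [ 0.5102 -0.0429  0.0622] xang -14.92 F [-0.6  0.2 -0.3] polar r 66.2 phi 178.47
[-0.60781183 -0.00339227  0.27011432]
```

View pics/w17c.png

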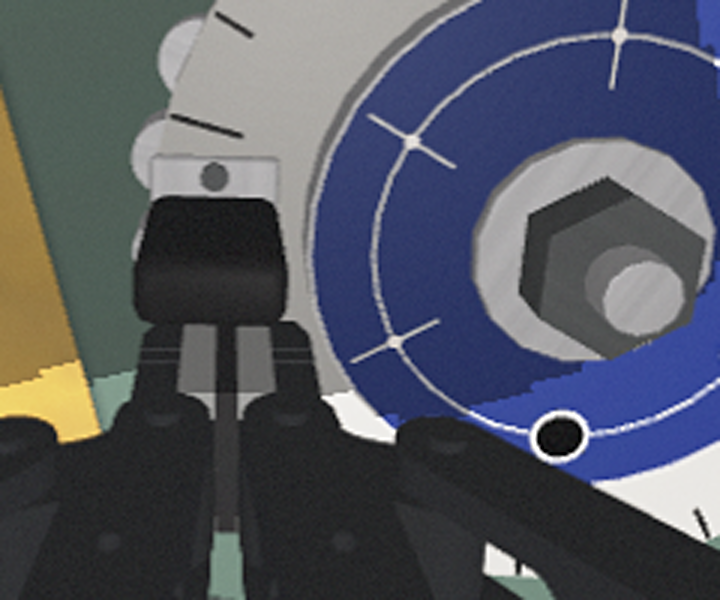

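Call:
{"api": "send_rows", "payload": {
  "plan": [
    {"gripper": 0, "tx": 0, "ty": 0, "tz": 0, "wx": 0, "wy": 0, "wz": 0},
    {"gripper": 0, "tx": 0, "ty": 0, "tz": 0, "wx": 0, "wy": 0, "wz": 0}
  ]
}}

```text
time_s: 11.62
tool_pos: [0.5107, -0.0431, 0.0625]
orientation: [0.992, -0.129, 0.001, -0.0]
wrist_force: [0.1, 0.1, 0.3]
grip_width: 0.001
```

Run:
```python
from h import *
ang('w17',[(412,142),(394,342),(558,437),(620,36)])
s,p,R,a=where();print(R.T@s['wrist_force']); crop('w18')
```

```text
w17 135.0 0.0379
w17 194.82 0.039
w17 253.07 0.0394
w17 73.51 0.0373
t 11.62 tcp [ 0.5107 -0.0431  0.0625] xang -14.82 F [0.1 0.1 0.3] polar r 65.7 phi 178.56
[ 0.11392416 -0.10794024 -0.26963993]
```

View pics/w18c.png

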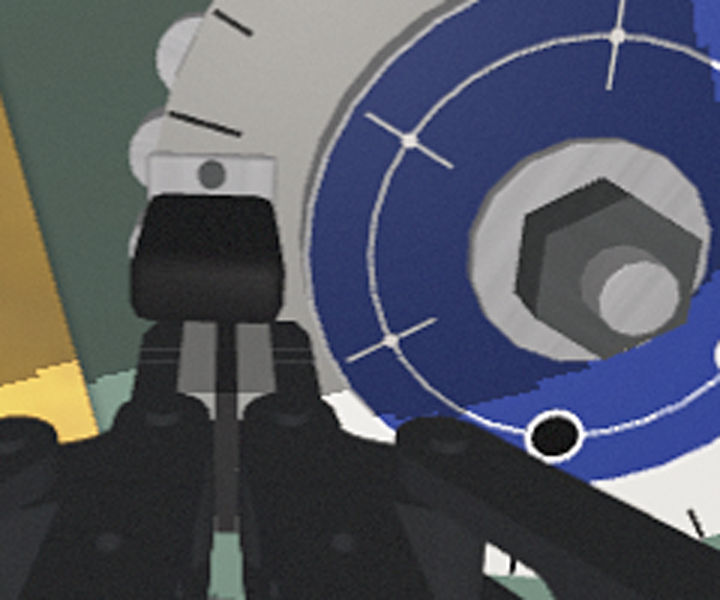

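Call:
{"api": "send_rows", "payload": {
  "plan": [
    {"gripper": 0, "tx": -0.0004, "ty": -0.0012, "tz": 0, "wx": 0, "wy": 0, "wz": 2},
    {"gripper": 0, "tx": -0.0004, "ty": -0.0012, "tz": 0, "wx": 0, "wy": 0, "wz": 1},
    {"gripper": 0, "tx": -0.0004, "ty": -0.0012, "tz": 0, "wx": 0, "wy": 0, "wz": 1},
    {"gripper": 0, "tx": -0.0004, "ty": -0.0012, "tz": 0, "wx": 0, "wy": 0, "wz": 1},
    {"gripper": 0, "tx": -0.0004, "ty": -0.0012, "tz": 0, "wx": 0, "wy": 0, "wz": 1},
    {"gripper": 0, "tx": -0.0003, "ty": -0.0012, "tz": 0, "wx": 0, "wy": 0, "wz": 1},
    {"gripper": 0, "tx": 0, "ty": 0, "tz": 0, "wx": 0, "wy": 0, "wz": 0}
  ]
}}

```text
time_s: 12.25
tool_pos: [0.5096, -0.0405, 0.0624]
orientation: [0.981, -0.192, -0.0, 0.002]
wrist_force: [-0.8, -13.3, 2.6]
grip_width: -0.004
```

Call:
{"api": "send_rows", "payload": {
  "plan": [
    {"gripper": 0, "tx": -0.0003, "ty": -0.0012, "tz": 0, "wx": 0, "wy": 0, "wz": 1},
    {"gripper": 0, "tx": 0, "ty": 0, "tz": 0, "wx": 0, "wy": 0, "wz": 0}
  ]
}}

```text
time_s: 12.42
tool_pos: [0.5095, -0.0399, 0.0624]
orientation: [0.98, -0.201, -0.0, 0.003]
wrist_force: [-2.2, -15.3, 4.0]
grip_width: -0.001
```

Run:
```python
from h import *
s,p,R,a=where();print(R.T@s['wrist_force'])
```

```text
t 12.42 tcp [ 0.5095 -0.0399  0.0624] xang -23.15 F [ -2.2 -15.3   4. ] polar r 67.1 phi 175.88
[ 4.0381264  14.99025343 -3.94997942]
```

Call:
{"api": "send_rows", "payload": {
  "plan": [
    {"gripper": 0, "tx": -0.0003, "ty": -0.0012, "tz": 0, "wx": 0, "wy": 0, "wz": 0},
    {"gripper": 0, "tx": 0, "ty": 0, "tz": 0, "wx": 0, "wy": 0, "wz": 0},
    {"gripper": 0, "tx": 0, "ty": 0, "tz": 0, "wx": 0, "wy": 0, "wz": 0}
  ]
}}

```text
time_s: 12.67
tool_pos: [0.5101, -0.0377, 0.0624]
orientation: [0.98, -0.2, 0.0, 0.002]
wrist_force: [-0.5, -12.1, 1.9]
grip_width: 0.003
```

Call:
{"api": "send_rows", "payload": {
  "plan": [
    {"gripper": 0, "tx": -0.0002, "ty": -0.0012, "tz": 0, "wx": 0, "wy": 0, "wz": 0},
    {"gripper": 0, "tx": 0, "ty": 0, "tz": 0, "wx": 0, "wy": 0, "wz": 0}
  ]
}}

```text
time_s: 12.83
tool_pos: [0.5108, -0.0355, 0.0624]
orientation: [0.98, -0.2, 0.0, 0.002]
wrist_force: [0.8, -9.2, 1.1]
grip_width: 0.002
```

Run:
```python
from h import *
s,p,R,a=where();print(R.T@s['wrist_force'])
```

```text
t 12.83 tcp [ 0.5108 -0.0355  0.0624] xang -23.03 F [ 0.8 -9.2  1.1] polar r 66.3 phi 172.05
[ 4.38974162  8.17392273 -1.09805211]
```

Call:
{"api": "send_rows", "payload": {
  "plan": [
    {"gripper": 0, "tx": -0.0003, "ty": -0.0012, "tz": 0, "wx": 0, "wy": 0, "wz": 1},
    {"gripper": 0, "tx": -0.0003, "ty": -0.0012, "tz": 0, "wx": 0, "wy": 0, "wz": 1},
    {"gripper": 0, "tx": 0, "ty": 0, "tz": 0, "wx": 0, "wy": 0, "wz": 0}
  ]
}}

```text
time_s: 13.08
tool_pos: [0.5115, -0.0318, 0.0624]
orientation: [0.976, -0.217, 0.001, 0.001]
wrist_force: [1.8, -5.0, -1.1]
grip_width: 0.0
```

Call:
{"api": "send_rows", "payload": {
  "plan": [
    {"gripper": 0, "tx": -0.0003, "ty": -0.0012, "tz": 0, "wx": 0, "wy": 0, "wz": 1},
    {"gripper": 0, "tx": 0, "ty": 0, "tz": 0, "wx": 0, "wy": 0, "wz": 0}
  ]
}}

```text
time_s: 13.25
tool_pos: [0.5118, -0.0299, 0.0624]
orientation: [0.974, -0.225, 0.0, 0.0]
wrist_force: [1.0, -4.8, 0.5]
grip_width: -0.001
```

Run:
```python
from h import *
s,p,R,a=where();print(R.T@s['wrist_force']); crop('w19')
```

```text
t 13.25 tcp [ 0.5118 -0.0299  0.0624] xang -25.99 F [ 1.  -4.8  0.5] polar r 66.3 phi 167.11
[ 2.97994818  3.85123082 -0.46462902]
```

View pics/w19c.png

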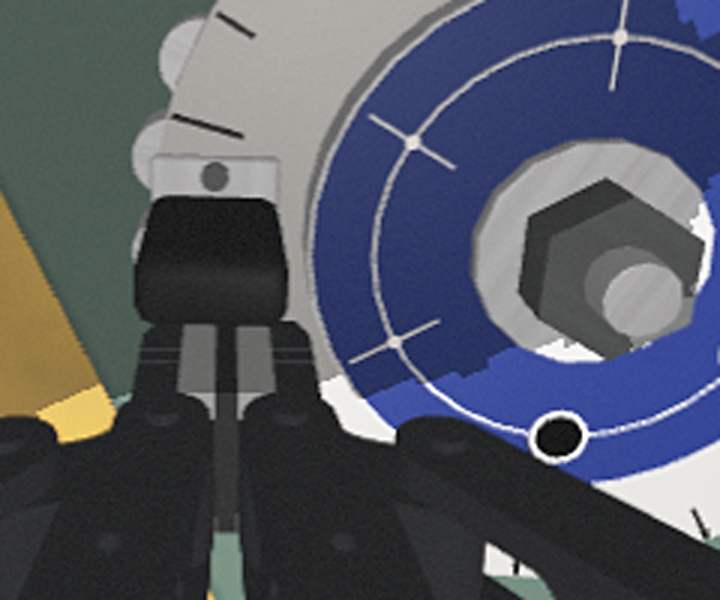

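Call:
{"api": "send_rows", "payload": {
  "plan": [
    {"gripper": 0, "tx": -0.0003, "ty": -0.0012, "tz": 0, "wx": 0, "wy": 0, "wz": 1},
    {"gripper": 0, "tx": 0, "ty": 0, "tz": 0, "wx": 0, "wy": 0, "wz": 0},
    {"gripper": 0, "tx": 0, "ty": 0, "tz": 0, "wx": 0, "wy": 0, "wz": 0}
  ]
}}

```text
time_s: 13.55
tool_pos: [0.5117, -0.0269, 0.0623]
orientation: [0.973, -0.232, -0.0, -0.0]
wrist_force: [0.1, 0.2, 0.4]
grip_width: 0.002
```

Call:
{"api": "send_rows", "payload": {
  "plan": [
    {"gripper": 0, "tx": -0.0003, "ty": -0.0012, "tz": 0, "wx": 0, "wy": 0, "wz": 1},
    {"gripper": 0, "tx": 0, "ty": 0, "tz": 0, "wx": 0, "wy": 0, "wz": 0},
    {"gripper": 0, "tx": 0, "ty": 0, "tz": 0, "wx": 0, "wy": 0, "wz": 0}
  ]
}}

```text
time_s: 13.8
tool_pos: [0.5119, -0.0257, 0.0623]
orientation: [0.971, -0.24, -0.0, -0.0]
wrist_force: [-0.8, -0.3, 0.1]
grip_width: -0.002
```

Run:
```python
from h import *
ang('w19',[(413,143),(394,343),(558,437),(620,38)])
s,p,R,a=where();print(R.T@s['wrist_force']); crop('w20')
```

```text
w19 123.8 0.0376
w19 184.03 0.039
w19 242.26 0.0394
w19 62.15 0.0371
t 13.8 tcp [ 0.5119 -0.0257  0.0623] xang -27.83 F [-0.8 -0.3  0.1] polar r 67.2 phi 163.56
[-0.61904459  0.63673843 -0.08678593]
```

View pics/w20c.png

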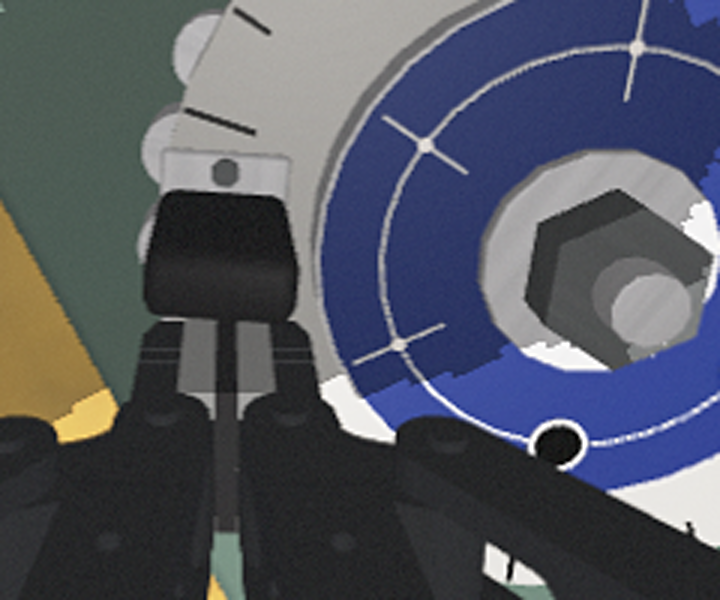

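Run:
```python
from h import *
ang('w20',[(426,146),(399,345),(558,444),(637,48)])
ang('w18',[(410,141),(391,341),(553,437),(618,37)])
```

```text
w20 119.73 0.0375
w20 180.05 0.0388
w20 238.4 0.0391
w20 57.91 0.0372
w18 134.57 0.0378
w18 194.68 0.0389
w18 252.78 0.0394
w18 73.01 0.0372
```

Run:
```python
from h import *
D={'w7':[(417,122),(403,326),(569,419),(626,12)],'w14':[(424,138),(403,338),(566,434),(633,34)],'w18':[(410,141),(391,341),(553,437),(618,37)],'w20':[(426,146),(399,345),(558,444),(637,48)]}
for n in D:
    c=np.load(f'pics/{n}.npy',allow_pickle=True).item()
    P=np.array([ray(c,((x+.5)/3-.5+240,(y+.5)/3-.5+140),.048)[:2] for x,y in D[n]])
    t=np.radians([120,180,240,60]);I=.038*np.c_[np.cos(t),np.sin(t)]
    a=I-I.mean(0);b=P-P.mean(0)
    th=np.degrees(np.arctan2((a[:,0]*b[:,1]-a[:,1]*b[:,0]).sum(),(a*b).sum()))
    r=np.radians(th);Rm=np.array([[np.cos(r),-np.sin(r)],[np.sin(r),np.cos(r)]])
    print(n,th%60,P.mean(0)-Rm@I.mean(0))
```

```text
w7 57.257170187573195 [ 0.57638299 -0.0450227 ]
w14 42.940719239337916 [ 0.5763022  -0.04529585]
w18 13.010286917108868 [ 0.57590759 -0.04576021]
w20 58.314219981416386 [ 0.575881   -0.04566035]
```

Call:
{"api": "send_rows", "payload": {
  "plan": [
    {"gripper": 0, "tx": -0.0003, "ty": -0.0012, "tz": 0, "wx": 0, "wy": 0, "wz": 1},
    {"gripper": 0, "tx": 0, "ty": 0, "tz": 0, "wx": 0, "wy": 0, "wz": 0},
    {"gripper": 0, "tx": 0, "ty": 0, "tz": 0, "wx": 0, "wy": 0, "wz": 0}
  ]
}}

```text
time_s: 14.1
tool_pos: [0.5123, -0.0249, 0.0623]
orientation: [0.968, -0.249, -0.0, -0.0]
wrist_force: [-0.8, 0.4, -0.3]
grip_width: -0.002
```

Run:
```python
from h import *
s,p,R,a=where();print(R.T@s['wrist_force'])
```

```text
t 14.1 tcp [ 0.5123 -0.0249  0.0623] xang -28.86 F [-0.8  0.4 -0.3] polar r 67.1 phi 162.86
[-0.9486689   0.02823917  0.34573412]
```

Call:
{"api": "send_rows", "payload": {
  "plan": [
    {"gripper": 0, "tx": -0.0003, "ty": -0.0012, "tz": 0, "wx": 0, "wy": 0, "wz": 1},
    {"gripper": 0, "tx": 0, "ty": 0, "tz": 0, "wx": 0, "wy": 0, "wz": 0},
    {"gripper": 0, "tx": 0, "ty": 0, "tz": 0, "wx": 0, "wy": 0, "wz": 0}
  ]
}}

```text
time_s: 14.35
tool_pos: [0.5125, -0.0241, 0.0623]
orientation: [0.966, -0.258, -0.0, 0.0]
wrist_force: [-0.9, -1.0, 0.4]
grip_width: -0.001
```

Run:
```python
from h import *
s,p,R,a=where();print(R.T@s['wrist_force']); crop('w21')
```

```text
t 14.35 tcp [ 0.5125 -0.0241  0.0623] xang -29.89 F [-0.9 -1.   0.4] polar r 67.1 phi 162.13
[-0.30546369  1.37318307 -0.405738  ]
```

View pics/w21c.png

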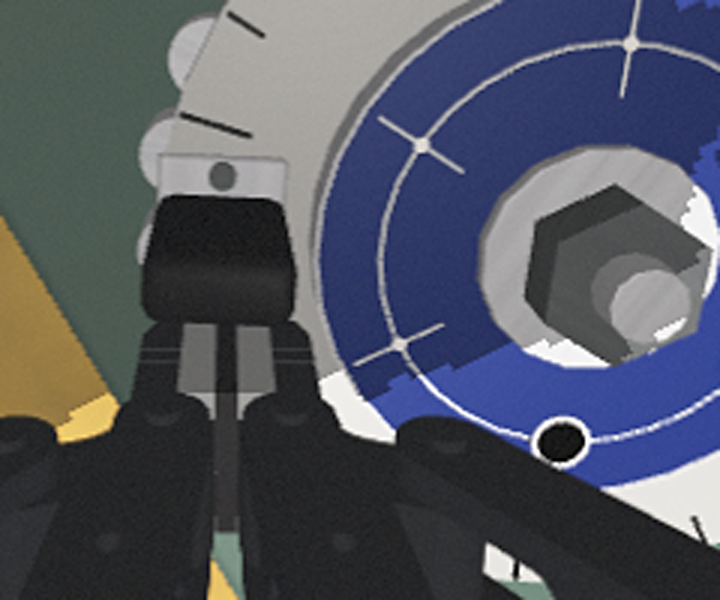

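Call:
{"api": "send_rows", "payload": {
  "plan": [
    {"gripper": 0, "tx": 0, "ty": 0.01, "tz": 0, "wx": 0, "wy": 0, "wz": 0},
    {"gripper": 0, "tx": 0, "ty": 0.01, "tz": -0.01, "wx": 0, "wy": 0, "wz": 0},
    {"gripper": 0, "tx": 0, "ty": 0, "tz": -0.035, "wx": 0, "wy": 0, "wz": 0},
    {"gripper": 0, "tx": 0, "ty": 0, "tz": -0.035, "wx": 0, "wy": 0, "wz": 0},
    {"gripper": 0, "tx": 0, "ty": 0, "tz": -0.035, "wx": 0, "wy": 0, "wz": 0},
    {"gripper": 0, "tx": 0, "ty": 0, "tz": -0.02, "wx": 0, "wy": 0, "wz": 0},
    {"gripper": 0, "tx": 0, "ty": 0, "tz": 0, "wx": 0, "wy": 0, "wz": 0}
  ]
}}

```text
time_s: 14.98
tool_pos: [0.5046, -0.0423, 0.2028]
orientation: [0.966, -0.258, 0.004, -0.001]
wrist_force: [0.6, 0.2, 0.3]
grip_width: -0.004
```

```bash
sed -i 's/^A=np.array(\[0.5764,-0.0447\])/A=np.array([0.5762,-0.0450])/' h.py
python3 - <<'E'
from h import *
where()
rows([0.44,-0.225,0.21],14,8)
E
```

```text
t 14.98 tcp [ 0.5046 -0.0423  0.2028] xang -29.94 F [0.6 0.2 0.3] polar r 71.6 phi 177.87
from [ 0.5046 -0.0423  0.2028] -29.9 ->  [ 0.44   -0.2251  0.2098] 14.1
[np.float64(0.004), np.float64(0.024), np.float64(-0.001), np.float64(-5.5)]
[np.float64(0.002), np.float64(0.024), np.float64(-0.001), np.float64(-5.5)]
[np.float64(-0.0), np.float64(0.024), np.float64(-0.001), np.float64(-5.5)]
[np.float64(-0.002), np.float64(0.024), np.float64(-0.001), np.float64(-5.5)]
[np.float64(-0.005), np.float64(0.024), np.float64(-0.001), np.float64(-5.5)]
[np.float64(-0.007), np.float64(0.023), np.float64(-0.001), np.float64(-5.5)]
[np.float64(-0.009), np.float64(0.022), np.float64(-0.001), np.float64(-5.5)]
[np.float64(-0.012), np.float64(0.022), np.float64(-0.0), np.float64(-5.5)]
```

Call:
{"api": "send_rows", "payload": {
  "plan": [
    {"gripper": 0, "tx": 0.004, "ty": 0.024, "tz": -0.001, "wx": 0, "wy": 0, "wz": -5.5},
    {"gripper": 0, "tx": 0.002, "ty": 0.024, "tz": -0.001, "wx": 0, "wy": 0, "wz": -5.5},
    {"gripper": 0, "tx": 0, "ty": 0.024, "tz": -0.001, "wx": 0, "wy": 0, "wz": -5.5},
    {"gripper": 0, "tx": -0.002, "ty": 0.024, "tz": -0.001, "wx": 0, "wy": 0, "wz": -5.5},
    {"gripper": 0, "tx": -0.005, "ty": 0.024, "tz": -0.001, "wx": 0, "wy": 0, "wz": -5.5},
    {"gripper": 0, "tx": -0.007, "ty": 0.023, "tz": -0.001, "wx": 0, "wy": 0, "wz": -5.5},
    {"gripper": 0, "tx": -0.009, "ty": 0.022, "tz": -0.001, "wx": 0, "wy": 0, "wz": -5.5},
    {"gripper": 0, "tx": -0.012, "ty": 0.022, "tz": 0, "wx": 0, "wy": 0, "wz": -5.5}
  ]
}}

```text
time_s: 15.65
tool_pos: [0.4368, -0.2256, 0.2045]
orientation: [0.992, 0.125, -0.0, 0.0]
wrist_force: [0.8, -0.2, -0.1]
grip_width: -0.001
```

Call:
{"api": "send_rows", "payload": {
  "plan": [
    {"gripper": 0, "tx": 0, "ty": 0, "tz": 0, "wx": 0, "wy": 0, "wz": 0},
    {"gripper": 0, "tx": 0, "ty": 0, "tz": 0, "wx": 0, "wy": 0, "wz": 0},
    {"gripper": 0, "tx": 0, "ty": 0, "tz": 0, "wx": 0, "wy": 0, "wz": 0}
  ]
}}

```text
time_s: 15.9
tool_pos: [0.4377, -0.2241, 0.2042]
orientation: [0.993, 0.122, -0.0, -0.0]
wrist_force: [-1.6, 0.1, 0.6]
grip_width: 0.002
```

Run:
```python
from h import *
where();look('w22');
b=arm.get_image('top')[:,:,::-1]
cv2.imwrite('pics/t22.png',cv2.resize(b[110:260,260:460],None,fx=4,fy=4,interpolation=cv2.INTER_CUBIC))
```

```text
t 15.9 tcp [ 0.4377 -0.2241  0.2042] xang 14.0 F [-1.6  0.1  0.6] polar r 226.4 phi 232.28
```

View pics/w22.png

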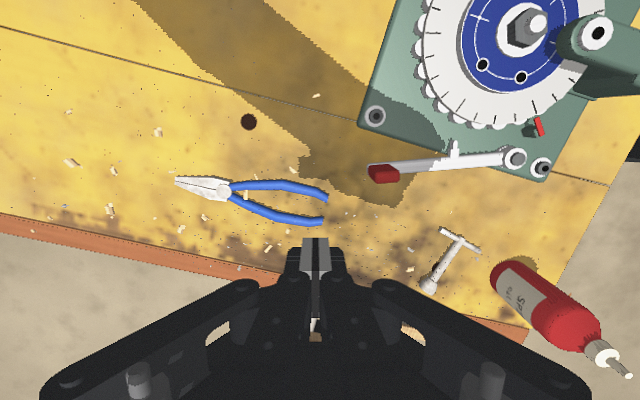

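View pics/t22.png

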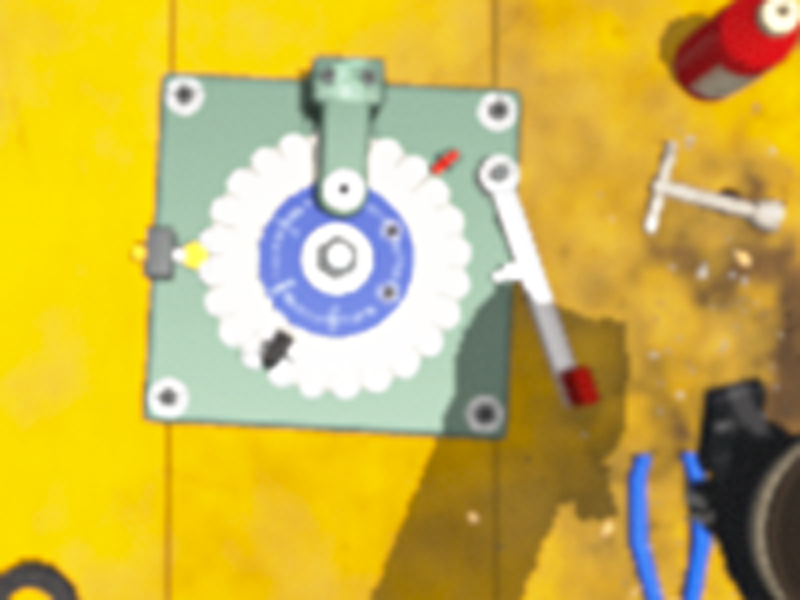

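Run:
```python
from h import *
im=cv2.imread('pics/w22.png');cv2.imwrite('pics/w22c.png',cv2.resize(im[100:220,350:560],None,fx=3.8,fy=3.8,interpolation=cv2.INTER_CUBIC))
```

```text
(no output)
```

View pics/w22c.png

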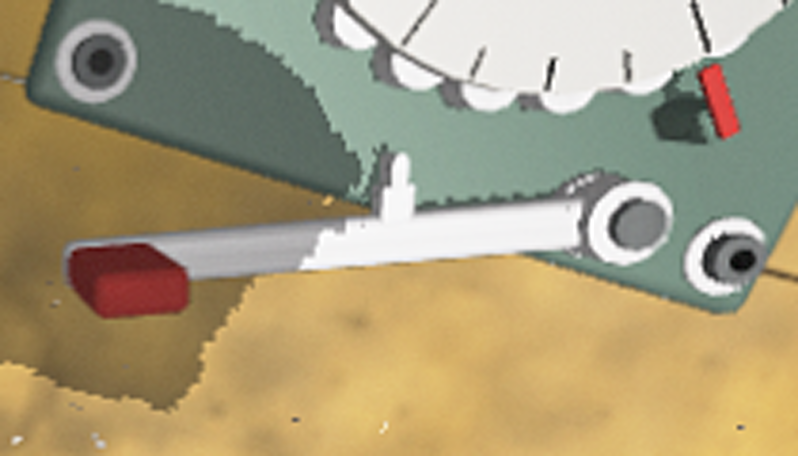

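Run:
```python
from h import *
c=np.load('pics/w22.npy',allow_pickle=True).item()
f=lambda x,y:((x+.5)/3.8-.5+350,(y+.5)/3.8-.5+100)
T=ray(c,f(143,295),.07);V=ray(c,f(638,222),.033)
print(T,V,fx(60,-100),np.linalg.norm((T-V)[:2]),np.degrees(np.arctan2(*(T-V)[1::-1]))%360)
ct=arm.get_calibration('top'); T2=ray(ct,((579+.5)/4-.5+260,(385+.5)/4-.5+110),.07);print('top',T2)
V=fx(60,-100)
for t in(T,T2): d=t[:2]-V;print(np.hypot(*d),np.degrees(np.arctan2(d[1],d[0]))%360)
th=np.radians(177.43+17.5);n=np.array([np.cos(th-np.pi/2),np.sin(th-np.pi/2)])
print('tab at',V+.14*np.array([np.cos(th),np.sin(th)]),'finger contact',V+.14*np.array([np.cos(th),np.sin(th)])-.017*n)
```

```text
[ 0.49863202 -0.19321728  0.07      ] [ 0.63361094 -0.14673614  0.033     ] [ 0.63165566 -0.14758981] 0.14275785870700655 199.00158329786117
top [ 0.50022345 -0.18778084  0.07      ]
0.14063126962418368 198.93210620934485
0.1374399630850188 197.00325549739853
tab at [ 0.49638188 -0.18365924] finger contact [ 0.50076173 -0.20008534]
```

Run:
```python
from h import *
rows([0.509,-0.224,0.058],18,5)
```

```text
from [ 0.4383 -0.2233  0.2043] 14.1 ->  [ 0.5092 -0.2241  0.0583] 18.1
[np.float64(0.014), np.float64(0.004), np.float64(0.029), np.float64(-0.8)]
[np.float64(0.014), np.float64(0.004), np.float64(0.029), np.float64(-0.8)]
[np.float64(0.013), np.float64(0.004), np.float64(0.029), np.float64(-0.8)]
[np.float64(0.013), np.float64(0.004), np.float64(0.03), np.float64(-0.8)]
[np.float64(0.014), np.float64(0.004), np.float64(0.029), np.float64(-0.8)]
```

Call:
{"api": "send_rows", "payload": {
  "plan": [
    {"gripper": 0, "tx": 0.014, "ty": 0.004, "tz": 0.029, "wx": 0, "wy": 0, "wz": -0.8},
    {"gripper": 0, "tx": 0.014, "ty": 0.004, "tz": 0.029, "wx": 0, "wy": 0, "wz": -0.8},
    {"gripper": 0, "tx": 0.013, "ty": 0.004, "tz": 0.029, "wx": 0, "wy": 0, "wz": -0.8},
    {"gripper": 0, "tx": 0.013, "ty": 0.004, "tz": 0.03, "wx": 0, "wy": 0, "wz": -0.8},
    {"gripper": 0, "tx": 0.014, "ty": 0.004, "tz": 0.029, "wx": 0, "wy": 0, "wz": -0.8},
    {"gripper": 0, "tx": 0, "ty": 0, "tz": 0, "wx": 0, "wy": 0, "wz": 0},
    {"gripper": 0, "tx": 0, "ty": 0, "tz": 0, "wx": 0, "wy": 0, "wz": 0},
    {"gripper": 0, "tx": 0, "ty": 0, "tz": 0, "wx": 0, "wy": 0, "wz": 0}
  ]
}}

```text
time_s: 16.67
tool_pos: [0.5092, -0.2245, 0.0592]
orientation: [0.987, 0.158, 0.0, 0.0]
wrist_force: [0.4, 0.3, -0.0]
grip_width: 0.001
```

Run:
```python
from h import *
where();look('w23')
```

```text
t 16.67 tcp [ 0.5092 -0.2245  0.0592] xang 18.15 F [ 0.4  0.3 -0. ] polar r 191.6 phi 249.52
```

View pics/w23.png

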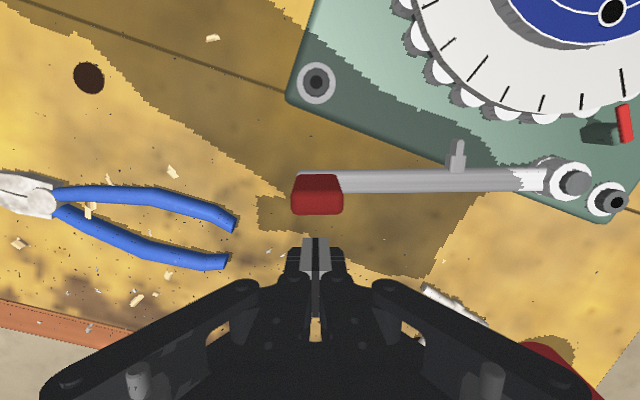

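Call:
{"api": "send_rows", "payload": {
  "plan": [
    {"gripper": 0, "tx": 0, "ty": -0.005, "tz": 0, "wx": 0, "wy": 0, "wz": 0},
    {"gripper": 0, "tx": 0, "ty": -0.005, "tz": 0, "wx": 0, "wy": 0, "wz": 0},
    {"gripper": 0, "tx": 0, "ty": -0.003, "tz": 0, "wx": 0, "wy": 0, "wz": 0},
    {"gripper": 0, "tx": -0.0003, "ty": -0.0024, "tz": 0, "wx": 0, "wy": 0, "wz": 1},
    {"gripper": 0, "tx": -0.0003, "ty": -0.0024, "tz": 0, "wx": 0, "wy": 0, "wz": 1},
    {"gripper": 0, "tx": -0.0003, "ty": -0.0024, "tz": 0, "wx": 0, "wy": 0, "wz": 1},
    {"gripper": 0, "tx": 0, "ty": 0, "tz": 0, "wx": 0, "wy": 0, "wz": 0}
  ]
}}

```text
time_s: 17.3
tool_pos: [0.5022, -0.2062, 0.0587]
orientation: [0.991, 0.131, 0.0, 0.0]
wrist_force: [0.7, -1.0, 1.8]
grip_width: 0.0
```

Run:
```python
from h import *
s,p,R,a=where();print(R.T@s['wrist_force']);look('w24')
```

```text
t 17.3 tcp [ 0.5022 -0.2062  0.0587] xang 15.02 F [ 0.7 -1.   1.8] polar r 177.4 phi 245.36
[ 0.37030287  1.14702841 -1.75951915]
```

View pics/w24.png

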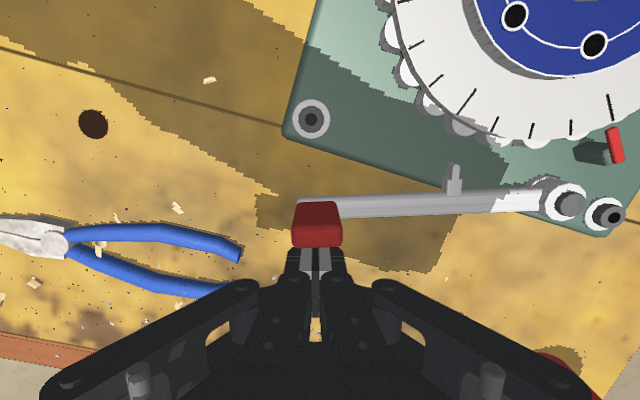

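Call:
{"api": "send_rows", "payload": {
  "plan": [
    {"gripper": 0, "tx": -0.0003, "ty": -0.0024, "tz": 0, "wx": 0, "wy": 0, "wz": 0.5},
    {"gripper": 0, "tx": -0.0003, "ty": -0.0024, "tz": 0, "wx": 0, "wy": 0, "wz": 0.5},
    {"gripper": 0, "tx": -0.0003, "ty": -0.0024, "tz": 0, "wx": 0, "wy": 0, "wz": 1},
    {"gripper": 0, "tx": -0.0003, "ty": -0.0024, "tz": 0, "wx": 0, "wy": 0, "wz": 1},
    {"gripper": 0, "tx": -0.0003, "ty": -0.0024, "tz": 0, "wx": 0, "wy": 0, "wz": 1},
    {"gripper": 0, "tx": -0.0003, "ty": -0.0024, "tz": 0, "wx": 0, "wy": 0, "wz": 1},
    {"gripper": 0, "tx": -0.0003, "ty": -0.0024, "tz": 0, "wx": 0, "wy": 0, "wz": 1},
    {"gripper": 0, "tx": -0.0003, "ty": -0.0024, "tz": 0, "wx": 0, "wy": 0, "wz": 1}
  ]
}}

```text
time_s: 18.02
tool_pos: [0.4954, -0.1876, 0.0582]
orientation: [0.998, 0.07, -0.0, 0.0]
wrist_force: [0.3, -3.1, 3.0]
grip_width: -0.0
```

Call:
{"api": "send_rows", "payload": {
  "plan": [
    {"gripper": 0, "tx": -0.0003, "ty": -0.0024, "tz": 0, "wx": 0, "wy": 0, "wz": 1},
    {"gripper": 0, "tx": -0.0003, "ty": -0.0024, "tz": 0, "wx": 0, "wy": 0, "wz": 1},
    {"gripper": 0, "tx": -0.0003, "ty": -0.0024, "tz": 0, "wx": 0, "wy": 0, "wz": 1},
    {"gripper": 0, "tx": -0.0003, "ty": -0.0024, "tz": 0, "wx": 0, "wy": 0, "wz": 1},
    {"gripper": 0, "tx": 0, "ty": 0, "tz": 0, "wx": 0, "wy": 0, "wz": 0}
  ]
}}

```text
time_s: 18.43
tool_pos: [0.493, -0.1776, 0.0582]
orientation: [0.999, 0.036, -0.0, -0.0]
wrist_force: [0.4, 0.1, 0.3]
grip_width: 0.002
```

Run:
```python
from h import *
s,p,R,a=where();print(R.T@s['wrist_force']);look('w25')
```

```text
t 18.43 tcp [ 0.493  -0.1776  0.0582] xang 4.08 F [0.4 0.1 0.3] polar r 156.6 phi 237.9
[ 0.44172326 -0.11866222 -0.31286945]
```

View pics/w25.png

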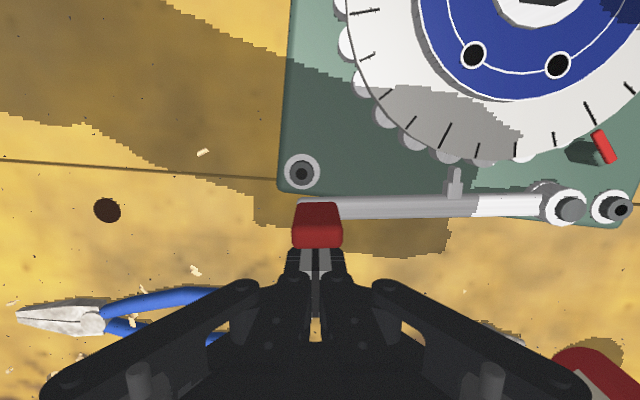

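Call:
{"api": "send_rows", "payload": {
  "plan": [
    {"gripper": 0, "tx": -0.0003, "ty": -0.0024, "tz": 0, "wx": 0, "wy": 0, "wz": 1},
    {"gripper": 0, "tx": -0.0003, "ty": -0.0024, "tz": 0, "wx": 0, "wy": 0, "wz": 1},
    {"gripper": 0, "tx": -0.0002, "ty": -0.0024, "tz": 0, "wx": 0, "wy": 0, "wz": 1},
    {"gripper": 0, "tx": -0.0002, "ty": -0.0024, "tz": 0, "wx": 0, "wy": 0, "wz": 1},
    {"gripper": 0, "tx": 0, "ty": 0, "tz": 0, "wx": 0, "wy": 0, "wz": 0}
  ]
}}

```text
time_s: 18.9
tool_pos: [0.4913, -0.1682, 0.0581]
orientation: [1.0, 0.001, -0.001, -0.0]
wrist_force: [-0.3, -0.9, 0.4]
grip_width: 0.003
```

Call:
{"api": "send_rows", "payload": {
  "plan": [
    {"gripper": 0, "tx": -0.0002, "ty": -0.0024, "tz": 0, "wx": 0, "wy": 0, "wz": 1},
    {"gripper": 0, "tx": -0.0002, "ty": -0.0024, "tz": 0, "wx": 0, "wy": 0, "wz": 1},
    {"gripper": 0, "tx": 0, "ty": 0, "tz": 0, "wx": 0, "wy": 0, "wz": 0}
  ]
}}

```text
time_s: 19.15
tool_pos: [0.4911, -0.1634, 0.0581]
orientation: [1.0, -0.017, -0.0, -0.0]
wrist_force: [-1.4, -2.1, 0.4]
grip_width: 0.001
```

Run:
```python
from h import *
s,p,R,a=where();print(R.T@s['wrist_force']);look('w26')
```

```text
t 19.15 tcp [ 0.4911 -0.1634  0.0581] xang -1.93 F [-1.4 -2.1  0.4] polar r 145.8 phi 234.3
[-1.3692892   2.1604202  -0.43314093]
```

View pics/w26.png

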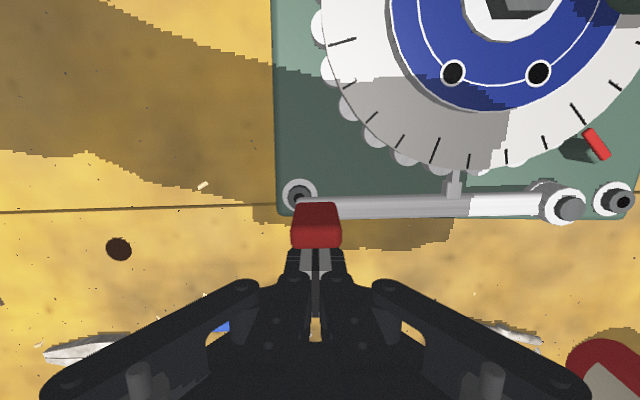

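Pawl tip is at the rim between two lobes; continuing slowly until the force rises.

Call:
{"api": "send_rows", "payload": {
  "plan": [
    {"gripper": 0, "tx": 0, "ty": -0.0015, "tz": 0, "wx": 0, "wy": 0, "wz": 0.3},
    {"gripper": 0, "tx": 0, "ty": -0.0015, "tz": 0, "wx": 0, "wy": 0, "wz": 0.3},
    {"gripper": 0, "tx": 0, "ty": 0, "tz": 0, "wx": 0, "wy": 0, "wz": 0}
  ]
}}

```text
time_s: 19.45
tool_pos: [0.4915, -0.1608, 0.0582]
orientation: [1.0, -0.022, -0.0, -0.0]
wrist_force: [-1.6, -0.8, -0.4]
grip_width: -0.003
```

Call:
{"api": "send_rows", "payload": {
  "plan": [
    {"gripper": 0, "tx": 0, "ty": -0.0015, "tz": 0, "wx": 0, "wy": 0, "wz": 0.2},
    {"gripper": 0, "tx": 0, "ty": -0.0015, "tz": 0, "wx": 0, "wy": 0, "wz": 0},
    {"gripper": 0, "tx": 0, "ty": 0, "tz": 0, "wx": 0, "wy": 0, "wz": 0}
  ]
}}

```text
time_s: 19.7
tool_pos: [0.4916, -0.1579, 0.0583]
orientation: [1.0, -0.023, -0.0, -0.0]
wrist_force: [-1.1, -2.3, -0.6]
grip_width: 0.001
```

Call:
{"api": "send_rows", "payload": {
  "plan": [
    {"gripper": 0, "tx": 0, "ty": -0.0015, "tz": 0, "wx": 0, "wy": 0, "wz": 0},
    {"gripper": 0, "tx": 0, "ty": -0.0015, "tz": 0, "wx": 0, "wy": 0, "wz": 0},
    {"gripper": 0, "tx": 0, "ty": 0, "tz": 0, "wx": 0, "wy": 0, "wz": 0}
  ]
}}

```text
time_s: 19.95
tool_pos: [0.4917, -0.1577, 0.0583]
orientation: [1.0, -0.024, 0.0, 0.001]
wrist_force: [-2.3, -10.6, -1.5]
grip_width: -0.003
```

Run:
```python
from h import *
s,p,R,a=where();print(R.T@s['wrist_force']);look('w27')
```

```text
t 19.95 tcp [ 0.4917 -0.1577  0.0583] xang -2.78 F [ -2.3 -10.6  -1.5] polar r 140.9 phi 233.12
[-1.81398339 10.69551752  1.56813665]
```

View pics/w27.png

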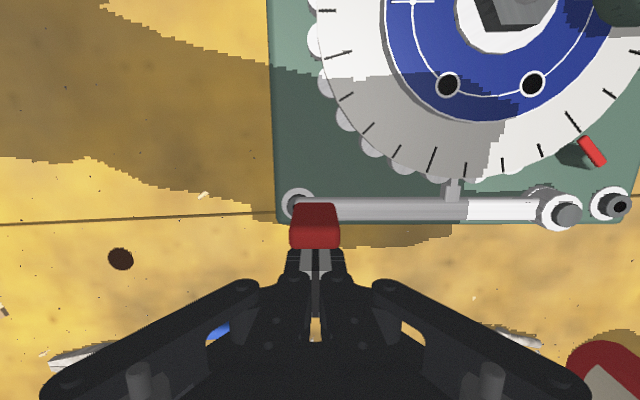

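Call:
{"api": "send_rows", "payload": {
  "plan": [
    {"gripper": 0, "tx": 0, "ty": -0.0015, "tz": 0, "wx": 0, "wy": 0, "wz": 0},
    {"gripper": 0, "tx": 0, "ty": -0.0015, "tz": 0, "wx": 0, "wy": 0, "wz": 0},
    {"gripper": 0, "tx": 0, "ty": 0, "tz": 0, "wx": 0, "wy": 0, "wz": 0},
    {"gripper": 0, "tx": 0, "ty": 0, "tz": 0, "wx": 0, "wy": 0, "wz": 0}
  ]
}}

```text
time_s: 20.33
tool_pos: [0.4917, -0.1575, 0.0584]
orientation: [1.0, -0.025, 0.0, 0.003]
wrist_force: [-2.2, -18.0, -3.0]
grip_width: -0.0
```

Call:
{"api": "send_rows", "payload": {
  "plan": [
    {"gripper": 0, "tx": 0, "ty": 0.01, "tz": 0, "wx": 0, "wy": 0, "wz": 0},
    {"gripper": 0, "tx": 0, "ty": 0.015, "tz": 0, "wx": 0, "wy": 0, "wz": 0},
    {"gripper": 0, "tx": 0, "ty": 0.015, "tz": -0.02, "wx": 0, "wy": 0, "wz": 0},
    {"gripper": 0, "tx": 0, "ty": 0, "tz": -0.04, "wx": 0, "wy": 0, "wz": 0},
    {"gripper": 0, "tx": 0, "ty": 0.01, "tz": -0.04, "wx": 0, "wy": 0, "wz": 0},
    {"gripper": 0, "tx": 0, "ty": 0.02, "tz": -0.04, "wx": 0, "wy": 0, "wz": 0},
    {"gripper": 0, "tx": 0, "ty": 0.03, "tz": -0.02, "wx": 0, "wy": 0, "wz": 0},
    {"gripper": 0, "tx": 0, "ty": 0, "tz": 0, "wx": 0, "wy": 0, "wz": 0}
  ]
}}

```text
time_s: 21.0
tool_pos: [0.4896, -0.2568, 0.2213]
orientation: [1.0, -0.026, 0.005, 0.003]
wrist_force: [0.2, -1.1, -0.6]
grip_width: -0.003
```

Call:
{"api": "send_rows", "payload": {
  "plan": [
    {"gripper": 0, "tx": 0, "ty": 0, "tz": 0, "wx": 0, "wy": 0, "wz": 0},
    {"gripper": 0, "tx": 0, "ty": 0, "tz": 0, "wx": 0, "wy": 0, "wz": 0},
    {"gripper": 0, "tx": 0, "ty": 0, "tz": 0, "wx": 0, "wy": 0, "wz": 0},
    {"gripper": 0, "tx": 0, "ty": 0, "tz": 0, "wx": 0, "wy": 0, "wz": 0}
  ]
}}

```text
time_s: 21.33
tool_pos: [0.4873, -0.2491, 0.2144]
orientation: [1.0, -0.022, -0.001, -0.001]
wrist_force: [-0.4, -0.3, -0.3]
grip_width: 0.002
```

Run:
```python
from h import *
where();look('w28')
b=arm.get_image('top')[:,:,::-1]
cv2.imwrite('pics/t28.png',cv2.resize(b[110:260,260:460],None,fx=4,fy=4,interpolation=cv2.INTER_CUBIC))
```

```text
t 21.33 tcp [ 0.4873 -0.2491  0.2144] xang -2.56 F [-0.4 -0.3 -0.3] polar r 222.6 phi 246.46
```

View pics/t28.png

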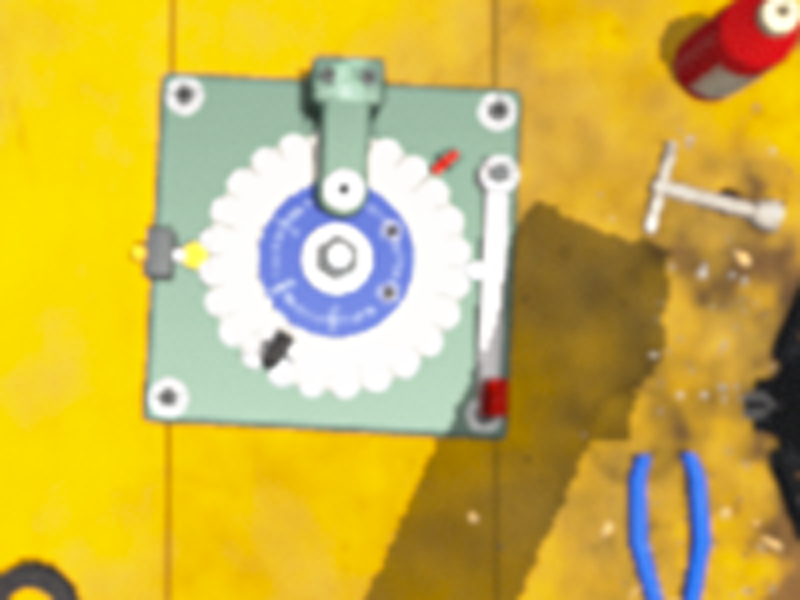

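View pics/w28.png

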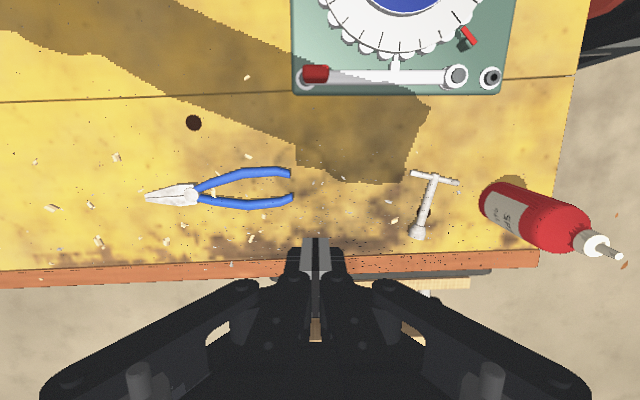

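Run:
```python
from h import *
print(arm.finish_job())
```

```text
the job is handed in; nothing more can be done
None
```

I turned the dial clockwise four clicks by pushing the lug with the closed fingertips. Then I pushed the lock lever in until it stopped, backed the arm clear and handed in at about 21 s.

**Dial:** After the fourth click the flange marks put the turn within about 1° of four clicks. The contact force was near zero there. The final top view shows the lug about 30° past -x on the plunger side. The next punch mark should be under the bushing, but the bracket hides that spot in the pictures, so I could not see it directly.

**Lever:** It met a hard stop where I had worked out home to be, and held at 18 N without moving further. The final pictures show it parallel to the plate edge, with the pawl between two lobes.

**Bystanders:** In the final pictures the oil bottle, chuck key and pliers are where they were. The dye bottle and nail jar are outside those views and the tape is only partly in view. The arm went nowhere near those three.

**What disagreed:**
- **Push force:** each click took about 15–18 N at the lug to start, not the stated 6–9 N.
- **Snap:** I saw no sharp snap off the finger. The dial settled onto each click with the finger following.
- **Camera angles:** they read 0.5–0.9° short at the measured clicks, probably because of the fixture heading I used.

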